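# Make up two medication kits in latched trays

### The arm

A 6-joint arm with a two-finger parallel gripper is mounted at the origin on a cart in front of the work surface, level with it; the furniture and walls round the work are solid. World frame = base frame: x ahead of the robot, y to its left, z up, the work surface at z = 0. Lengths are in m, angles in rad, forces in N, time in s.
With the tool pointing down it reaches from about 0.3 to 0.875 m from the base axis. Payload 6.4 kg.
Tool frame: the origin (TCP) lies at the very end of the fingers, on their centre line; the grasp point (between the pads) lies 19 mm behind it; z points along the fingers, y is the line along which they close (so a half turn about z gives the same grasp; the last joint's range is limited). The gripper opens to 85 mm and grips with 20 to 120 N. Pads are 22 mm wide; open, the fingers measure 114 mm over their backs; the gripper's body (76 mm by 85 mm) begins 54 mm behind the grasp point. The pads swing forward as they close: fully open they stand 13 mm farther back than shut.
Start: joints at [-1.405, 0.181, 1.607, -0, 1.354, -0.206], TCP at [0.209, -0.536, 0.231] pointing down, gripper open.
Joint ranges: [-2.99, 2.99], [-0.89, 2.07], [0.3, 2.58], [-1.14, 4.28], [0, 2.63], [-3.12, 3.12]. Speed limits (rad/s): [2.57, 2.57, 3.01, 3.14, 3.14, 3.14].

### API

Orientations are given as a unit quaternion [w, x, y, z].
In Python, from bench import * gives the robot as it stands. The module is installed in compiled form; this text tells all that it offers.
- The arm moves only by the tool arm_command, never from a script. Its arguments are lists of equal length, an entry for each row: "dp": the shift along the tool's x, y, z in units of 0.25 m (1.0 is 0.25 m), a list of three; "turn": the turn, a rotation vector about the tool's x, y, z in units of 30 degrees (1.0 is 30 degrees), a list of three; "jaw": the opening, from 0 (shut) to 1 (fully open). A call has 1 to 5 rows; each row is the pose to reach, as a shift and turn from the pose commanded when the call began, along the tool's axes at that moment; what a row does not reach only later rows make up. A row lasts 1/8 s, in which the tool goes at most 62.5 mm and 10.7 degrees, less where a joint would pass 70% of its speed; a pose out of reach is approached as far as the arm can. A call with a number of a shift or a turn outside -1 to 1 is refused whole. A call with a gripper value outside its range is refused whole. The fingers move at their own pace and stop on an object; the grip force is fixed at half the most. Time passes only in rows, so rows that repeat a pose let the fingers close. It gives the time, the measured TCP pose, the force, the opening and the grip force at its end, in the units of the state.
- get_obs(): the state, without advancing time (a new reading comes with each control period).
- camera(name): name is "scene" or "top"; returns the picture (420x560x3 uint8, blue, green, red); there is no depth.
- get_calibration(name): a dict with "camera_matrix" (3x3 intrinsics, pixels), "R" (3x3) and "t" (3): a world point X has camera coordinates R X + t. Camera axes: x right, y down, z forward; pixel columns grow to the right and rows downward; lengths in m; the calibration is good to about 2 mm. A picture is of the moment at which its call begins. get_calibration takes no time and is no camera call.
- hand_in(): hands the job in; it is judged then, once.
The state is a dict: "time_s": time; "q": joint angles; "dq": joint speeds; "joint_efforts": joint torques, N m; "eef_pos": TCP position; "eef_rot": TCP orientation; "wrist_force": force on the tool from outside, world axes, zero at the start; "torque": the same for the moment, N m; "opening": opening from 0.0 (shut) to 1.0 (fully open); "grasp_force": force on a finger pad.
Only numpy, scipy, OpenCV 4.12 (cv2) and the standard library are available. Lean on these libraries where they do the work, as an engineer would, in place of code of your own. Each camera call takes 0.05 s, during which the arm holds its last target. There are 200 camera calls.

### The job

Make up the two medication kits from the stock on the right. In the large tray stand the largest bottle in the narrower ring and the white dosing cup, mouth up, in the wider ring, and lay the flat carton in the carton bay; in the small tray stand the smallest bottle in the ring and lay the thick carton in the bay; push each carton flat down until the sprung catch snaps back over its end. The middle-sized bottle belongs to neither kit: leave it standing where it is.

Things in the scene. Friction and masses are not known exactly. Their poses are not given: they have to be found in the camera images.
- large_bottle: Largest white tablet bottle with white ribbed cap and blue-banded label: body 48 mm across up to 65 mm, cap 41 mm across, 78 mm tall in all. Origin: centre of its underside; z up. Stands upright at the start; grip round the body.
- small_bottle: Smallest tablet bottle, green cap and green bands: body 38 mm across up to 46 mm, cap 32 mm across, 56 mm tall. Origin: centre of its underside; z up. Stands upright at the start; grip round the body.
- middle_bottle: Middle-sized white tablet bottle with white cap and red-printed label: 43 mm across, 66 mm tall. Origin: centre of its underside; z up. Not wanted; it stays where it stands (within 40 mm).
- dosing_cup: Empty white dosing cup, a tapered open beaker 62 mm across at the rim, narrower below, 40 mm tall, mouth up. Origin: centre of its underside; z up. Grip from outside across the rim.
- flat_carton: Flat white-and-blue medicine carton lying on its large face: x 50, y 92 (long side), z 24 mm. Origin: centre of its underside; z up. Grip across the 50 mm.
- thick_carton: Shorter, thicker white-and-purple medicine carton lying down: x 46, y 74 (long side), z 36 mm. Origin: centre of its underside; z up. Grip across the 46 mm.
- large_tray: Large grey kit tray 188 x 200 mm. Fixed. Origin: centre of underside, x away from robot at yaw 0, y left, mm. Floor z 4, edge z 8. Narrower ring at (45, 50), inside 60, wider ring at (-42, 50), inside 74, both flaring by 10 to z 22. Bay centre (4, -50): 102 in x (carton's long side), 60 in y, flared guides at ends and corners to z 21 (+x end z 31), middle 50 of long sides open for fingers.
- small_tray: Small grey kit tray 200 x 112 mm. Fixed. Origin: centre of underside, x away from robot at yaw 0, y left, mm. Floor z 4, edge z 8. Ring at (60, 0), inside 50, flaring by 10 to its top at z 22. Bay centre (-27, 0): 84 in x (carton's long side), 56 in y, flared guides at ends and corners to z 21 (+x end z 31), middle 46 of long sides open for fingers.
- large_tray_catch (a joint): White sprung slide catch, 17 mm wide, at the -x end of the large tray's bay. Value in m: 0 = home, up to 0.0145 pushed back to tray -x; spring 1 N + 120 N/m. Its nose reaches 13 mm into the bay, underside at z 29.5 mm; above it a ramp 36 deg off upright up to z 54. A carton pushed down (about 3 to 10 N, gripped or pressed on top near that end) drives it back; it snaps home over the flat carton.
- small_tray_catch (a joint): White sprung slide catch, 17 mm wide, at the -x end of the small tray's bay. Value in m: 0 = home, up to 0.0145 pushed back to tray -x; spring 1 N + 120 N/m. Its nose reaches 13 mm into the bay, underside at z 41.5 mm; above it a ramp 36 deg off upright up to z 66. A carton pushed down (about 3 to 10 N, gripped or pressed on top near that end) drives it back; it snaps home over the flat carton.
Mind the look-alikes: they are no part of the job. Leave any brown look-alike of the small_bottle alone.

How it is judged:
At the end, for the whole second after the job is handed in: In each tray its things sit within 10 mm (cup 12 mm) of the middle of their own ring or bay along tray x and y, on the tray floor (underside under 8 mm above the desk), within 0.08 rad of upright or flat, at rest; both catches sprung back (under 2 mm) (x of large_bottle in the frame of large_tray between 0.035 and 0.055 m and y of large_bottle in the frame of large_tray between 0.04 and 0.06 m and z of large_bottle in the frame of large_tray between 0 and 0.008 m and angle between each of large_bottle, dosing_cup, flat_carton, small_bottle, thick_carton's own z axis and vertical below 0.08 rad and linear speed of each of large_bottle, dosing_cup, flat_carton, small_bottle, thick_carton below 0.02 m/s and x of dosing_cup in the frame of large_tray between -0.054 and -0.03 m and y of dosing_cup in the frame of large_tray between 0.038 and 0.062 m and z of dosing_cup in the frame of large_tray between 0 and 0.008 m and x of flat_carton in the frame of large_tray between -0.006 and 0.014 m and y of flat_carton in the frame of large_tray between -0.06 and -0.04 m and z of flat_carton in the frame of large_tray between 0 and 0.008 m and x of small_bottle in the frame of small_tray between 0.05 and 0.07 m and y of small_bottle in the frame of small_tray between -0.01 and 0.01 m and z of small_bottle in the frame of small_tray between 0 and 0.008 m and x of thick_carton in the frame of small_tray between -0.037 and -0.017 m and y of thick_carton in the frame of small_tray between -0.01 and 0.01 m and z of thick_carton in the frame of small_tray between 0 and 0.008 m and value of joint each of large_tray_catch, small_tray_catch below 0.002 m); the robot touches nothing.
It fails at once if the middle-sized bottle is moved by more than 40 mm (distance of middle_bottle from where it was at the start of the episode above 0.04 m).
It also fails if it takes over 134 s, if anything falls off the work surface, if the arm or the gripper's body presses on something with over 40 N, if the wrist force passes 120 N, or if a joint passes its speed limit or range.

## Working session

There is one attempt and no reset: what is moved stays moved. The work goes in short steps, Python scripts to look and compute and a tool call to move; the robot and the scene stay as the last step left them, time stands still between calls to the robot, and variables do not carry over. Pictures are saved under pics/ and viewed, at most 18 in all, crops included, and the job is handed in when it is done.

Besides the shell and the picture viewer there is one more tool, called after ">>>" by a JSON object that holds its "method" and its "body", one argument or row to a line. arm_command: Moves the arm, as the interface text tells. Its arguments: {"type":"object","properties":{"dp":{"type":"array"},"turn":{"type":"array"},"jaw":{"type":"array"}},"required":["dp","turn","jaw"]}

```bash
mkdir -p pics
python3 - <<'E'
from bench import *
import cv2
for n in ("scene","top"):
    im=camera(n); cv2.imwrite(f"pics/{n}0.png",im); c=get_calibration(n)
    print(n,c["camera_matrix"].round(1).tolist(),(-c["R"].T@c["t"]).round(3),c["R"].round(3).tolist())
o=get_obs(); print(o["eef_pos"],o["eef_rot"],o["opening"],o["time_s"])
E
```

```text
scene [[378.9, 0.0, 274.2], [0.0, 378.9, 205.9], [0.0, 0.0, 1.0]] [0.052 0.59  0.45 ] [[-0.836, -0.548, -0.017], [-0.252, 0.412, -0.876], [0.487, -0.728, -0.482]]
top [[529.5, 0.0, 276.6], [0.0, 529.5, 216.7], [0.0, 0.0, 1.0]] [ 0.174 -0.051  1.628] [[0.002, -1.0, 0.009], [-0.984, -0.004, -0.181], [0.181, -0.009, -0.983]]
[ 0.20882296 -0.53521058  0.23047411] [-7.85715511e-04  9.82768869e-01  1.84837045e-01  2.02515096e-05] 0.9986178285955082 0.1
```

View pics/scene0.png

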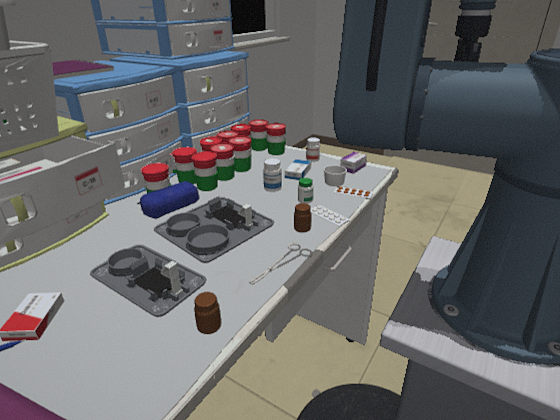

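View pics/top0.png

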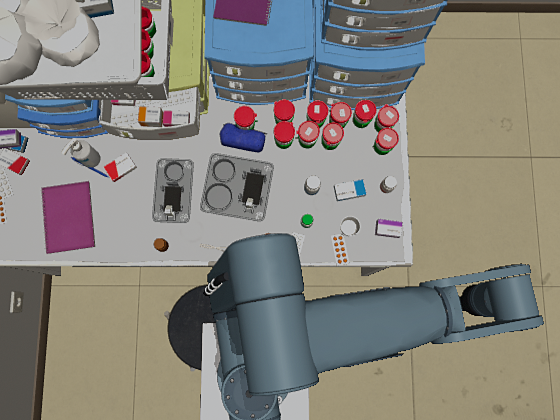

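Top view: large bottle (313,185), flat carton (350,189), middle bottle (389,184), green small bottle (307,220), cup (350,226), thick carton (389,227), small tray (172,190), large tray (238,186). Scene view: large bottle (272,175), small green (306,190), middle (313,150), cup (335,175). Look-alikes: the middle bottle for the large one, and the brown bottles at scene (302,217) and (208,312). I'll check this in a close crop.

Run:
```python
import cv2,numpy as np
t=cv2.imread("pics/top0.png");s=cv2.imread("pics/scene0.png")
a=cv2.resize(t[148:248,148:248],None,fx=4,fy=4,interpolation=cv2.INTER_CUBIC)
b=cv2.resize(t[148:248,290:410],None,fx=3.3,fy=3.3,interpolation=cv2.INTER_CUBIC)[:400,:396]
c=np.zeros((400,800,3),np.uint8); c[:,:400]=a; c[:b.shape[0],400:400+b.shape[1]]=b
cv2.imwrite("pics/c1.png",c)
cv2.imwrite("pics/c2.png",cv2.resize(s[180:320,85:280],None,fx=4,fy=4,interpolation=cv2.INTER_CUBIC))
cv2.imwrite("pics/c3.png",cv2.resize(s[125:225,245:405],None,fx=5,fy=5,interpolation=cv2.INTER_CUBIC))
```

```text
(no output)
```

View pics/c1.png

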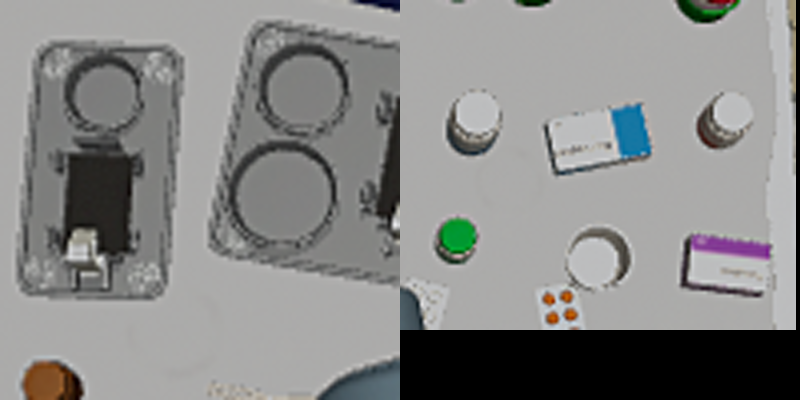

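View pics/c2.png

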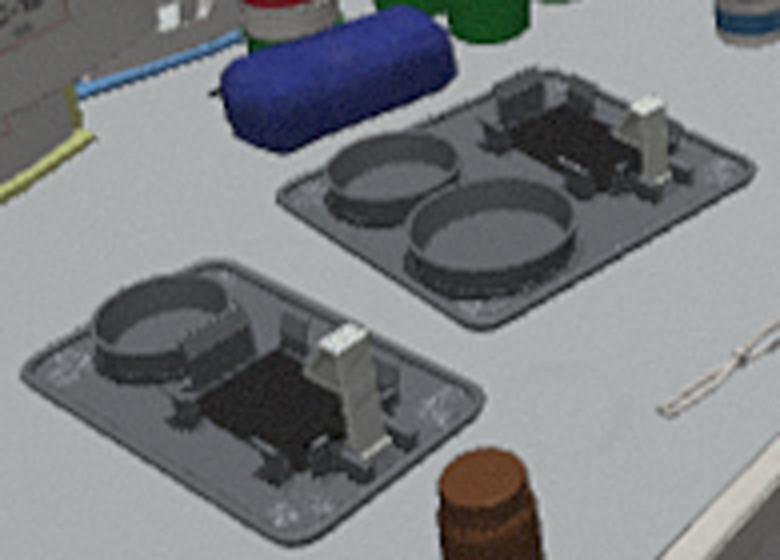

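View pics/c3.png

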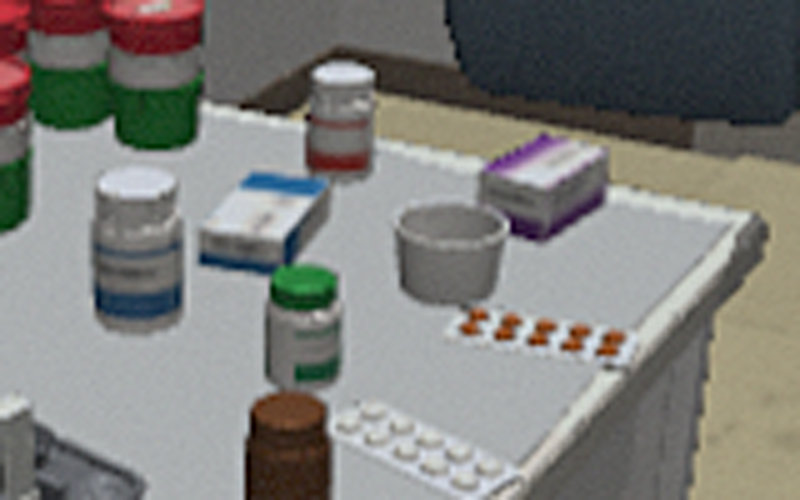

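```bash
cat > h.py <<'E'
import cv2,numpy as np
from bench import get_calibration
C={n:get_calibration(n) for n in("scene","top")}
def ray(n,px):
    c=C[n];d=np.linalg.inv(c["camera_matrix"])@np.c_[np.atleast_2d(px),np.ones(len(np.atleast_2d(px)))].T
    return -c["R"].T@c["t"],(c["R"].T@d).T
def plane(n,px,z):
    o,d=ray(n,px);return o+d*((z-o[2])/d[:,2])[:,None]
def tri(a,b):
    A=[];B=[]
    for n,p in(("top",a),("scene",b)):
        o,d=ray(n,p);d=d[0]/np.linalg.norm(d);P=np.eye(3)-np.outer(d,d);A.append(P);B.append(P@o)
    return np.linalg.solve(sum(A),sum(B))
def proj(n,X):
    c=C[n];p=c["camera_matrix"]@(c["R"]@np.asarray(X)+c["t"]);return p[:2]/p[2]
def comps(m,amin=30):
    cs,_=cv2.findContours(m.astype(np.uint8),cv2.RETR_EXTERNAL,cv2.CHAIN_APPROX_NONE)
    return [c for c in cs if cv2.contourArea(c)>amin]
E
python3 - <<'E'
from h import *
t=cv2.imread("pics/top0.png").astype(int);s=cv2.imread("pics/scene0.png").astype(int)
np.set_printoptions(precision=4,suppress=True)
c1=lambda u,v:((u-400+.5)/3.3-.5+290,(v+.5)/3.3-.5+148)
c3=lambda u,v:((u+.5)/5-.5+245,(v+.5)/5-.5+125)
print("desk",t[205,330],s[190,250])
for n,a,b,z in (("large",c1(478,110),c3(138,181),.078),("green",c1(458,237),c3(304,278),.056),("cup",c1(599,259),c3(451,226),.04),("mid",c1(731,113),c3(343,72),.066),
 ("flat TR",c1(642,103),c3(330,180),.024),("flat TL",c1(547,122),c3(248,172),.024)):
    print(n,tri(a,b),plane("top",[a],z)[0],plane("scene",[b],z)[0])
def box(n,name,m,z,roi):
    x0,y0,x1,y1=roi;mm=np.zeros(m.shape,bool);mm[y0:y1,x0:x1]=m[y0:y1,x0:x1]
    mm=cv2.morphologyEx(mm.astype(np.uint8),cv2.MORPH_CLOSE,np.ones((5,5)))
    c=max(comps(mm),key=cv2.contourArea)
    P=plane(n,c[:,0].astype(float),z)[:,:2]
    (cx,cy),wh,an=cv2.minAreaRect((P*1000).astype(np.float32));print(n,name,cx,cy,wh,an)
g=t.mean(2);gs=s.mean(2);desk=178
print(g[205,330],gs[190,250])
sat=t.max(2)-t.min(2);ss=s.max(2)-s.min(2)
box("top","smalltray",(g<150),.008,(148,152,197,226))
box("top","largetray",(g<150)&(sat<40),.008,(196,146,276,226))
box("scene","smalltray",(gs<140)&(ss<30),.008,(85,240,210,320))
box("scene","largetray",(gs<140)&(ss<30),.008,(150,192,280,266))
D=g[205,330]
box("top","flat",(g>D+12)|(sat>40),.024,(330,172,372,202))
box("top","thick",(g>D+12)|(sat>40),.036,(370,214,405,240))
box("top","cup",(g>D+12),.04,(338,210,366,240))
o=plane("scene",[(302,231)],0);print("brown near",o, proj("top",[*o[0][:2],.06]))
E
```

```text
desk [169 170 171] [177 175 172]
large [ 0.5684 -0.1755  0.0765] [ 0.5687 -0.175   0.078 ] [ 0.5654 -0.1724  0.078 ]
green [ 0.4561 -0.1567  0.0548] [ 0.4547 -0.1572  0.056 ] [ 0.4564 -0.1543  0.056 ]
cup [ 0.4386 -0.2882  0.0377] [ 0.4374 -0.2882  0.04  ] [ 0.4374 -0.2832  0.04  ]
mid [ 0.5705 -0.409   0.0662] [ 0.57   -0.4093  0.066 ] [ 0.5714 -0.4095  0.066 ]
flat TR [ 0.5686 -0.3434  0.0232] [ 0.59   -0.3348  0.024 ] [ 0.5429 -0.3427  0.024 ]
flat TL [ 0.5524 -0.2438  0.063 ] [ 0.5711 -0.2444  0.024 ] [ 0.591  -0.3288  0.024 ]
170.0 174.66666666666666
top smalltray 556.1375732421875 261.1871337890625 (119.74495697021484, 207.72984313964844) 87.80134582519531
top largetray 568.1622314453125 60.55180740356445 (207.48106384277344, 195.90585327148438) 80.38997650146484
scene smalltray 526.3739013671875 266.1691589355469 (118.6644515991211, 280.56304931640625) 87.93617248535156
scene largetray 595.217041015625 56.534942626953125 (215.19651794433594, 260.5558776855469) 80.53849029541016
top flat 556.919921875 -290.6327819824219 (48.66554260253906, 98.9737548828125) 10.79451847076416
top thick 439.56829833984375 -408.2602233886719 (91.59060668945312, 77.56241607666016) 87.62761688232422
top cup 433.1144714355469 -285.2530822753906 (67.0908203125, 71.90618896484375) 88.92115020751953
brown near [[ 0.3921 -0.0261  0.    ]] [263.6211 239.7093]
```

Run:
```python
from h import *
np.set_printoptions(precision=4,suppress=True)
c1=lambda u,v:((u-400+.5)/3.3-.5+290,(v+.5)/3.3-.5+148)
cl=lambda u,v:((u+.5)/4-.5+148,(v+.5)/4-.5+148)
c2=lambda u,v:((u+.5)/4-.5+85,(v+.5)/4-.5+180)
c3=lambda u,v:((u+.5)/5-.5+245,(v+.5)/5-.5+125)
def tr(c,y,p): return np.array(c)+np.array([[np.cos(y),-np.sin(y)],[np.sin(y),np.cos(y)]])@p
S=((.5561,.2612),np.deg2rad(-2.2));L=((.5682,.0606),np.deg2rad(-9.6))
for n,a,b,T,p in (("sring",cl(104,92),c2(170,316),S,(.06,0)),("narrow",cl(304,90),c2(393,168),L,(.045,.05)),("wide",cl(283,192),c2(493,232),L,(-.042,.05))):
    print(n,tri(a,b),plane("top",[a],.022)[0],plane("scene",[b],.022)[0],"pred",tr(*T,p))
# tray corners in top crop / scene crop for edge z .008
for n,cs in(("small scene",[c2(22,372),c2(217,262),c2(486,405),c2(290,546)]),("large scene",[c2(280,197),c2(537,70),c2(756,170),c2(487,327)])):
    P=plane("scene",cs,.008)[:,:2];print(n,P.mean(0),np.linalg.norm(np.roll(P,-1,0)-P,axis=1),np.rad2deg(np.arctan2(*(np.roll(P,-1,0)-P).T[::-1])))
P=plane("top",[c1(691,235),c1(771,243),c1(764,294),c1(684,288)],.036)[:,:2];print("thick",P.mean(0),np.linalg.norm(np.roll(P,-1,0)-P,axis=1),np.rad2deg(np.arctan2(*(np.roll(P,-1,0)-P).T[::-1])))
P=plane("scene",[c3(480,185),c3(546,135),c3(608,150),c3(541,207)],.036)[:,:2];print("thick s",P.mean(0),np.linalg.norm(np.roll(P,-1,0)-P,axis=1),np.rad2deg(np.arctan2(*(np.roll(P,-1,0)-P).T[::-1])))
P=plane("scene",[c3(201,233),c3(248,173),c3(330,182),c3(278,246)],.024)[:,:2];print("flat s",P.mean(0),np.linalg.norm(np.roll(P,-1,0)-P,axis=1),np.rad2deg(np.arctan2(*(np.roll(P,-1,0)-P).T[::-1])))
P=plane("top",[c1(547,122),c1(642,103),c1(651,150),c1(556,170)],.024)[:,:2];print("flat t",P.mean(0),np.linalg.norm(np.roll(P,-1,0)-P,axis=1),np.rad2deg(np.arctan2(*(np.roll(P,-1,0)-P).T[::-1])))
```

```text
sring [0.6153 0.2579 0.0172] [0.6143 0.2573 0.022 ] [0.6086 0.2614 0.022 ] pred [0.6161 0.2589]
narrow [0.6194 0.1028 0.0181] [0.6167 0.1011 0.022 ] [0.6164 0.1079 0.022 ] pred [0.6209 0.1024]
wide [0.5369 0.1166 0.0127] [0.5348 0.1157 0.022 ] [0.5265 0.1266 0.022 ] pred [0.5351 0.1169]
small scene [0.5507 0.2664] [0.1081 0.1947 0.1065 0.1916] [-92.6553 176.8729  85.646   -2.6451]
large scene [0.5642 0.0664] [0.1916 0.1878 0.1913 0.1792] [-96.6017 171.0654  80.8479  -8.88  ]
thick [ 0.433  -0.4076] [0.0744 0.0485 0.0739 0.0503] [-95.5913 170.0081  85.8664  -9.236 ]
thick s [ 0.4309 -0.3959] [0.0933 0.0414 0.1009 0.044 ] [-90.5233 173.5949  90.1504 -16.0618]
flat s [ 0.5551 -0.287 ] [0.0933 0.0504 0.0982 0.0461] [ -75.7359 -165.607   101.5988    8.3253]
flat t [ 0.5575 -0.2933] [0.0924 0.0462 0.0921 0.047 ] [ -78.1863 -170.9713  102.3241    9.3777]
```

```bash
cat >> h.py <<'E'
L=((.5670,.0625),np.deg2rad(-9.3));S=((.5550,.2625),np.deg2rad(-2.4))
def tr(T,p):
    c,y=T;return np.array(c)+np.array([[np.cos(y),-np.sin(y)],[np.sin(y),np.cos(y)]])@np.array(p)
def pose(o):
    w,x,y,z=o["eef_rot"];return [*o["eef_pos"],np.rad2deg(2*np.arctan2(y,x))]
def plan(p,wps):
    "p,wps: x,y,z,heading deg; prints dp (0.25 m) and turn about tool z (30 deg) for each waypoint"
    for w in wps:
        a=np.deg2rad(p[3]);d=np.array(w[:3])-p[:3]
        dp=np.round(np.array([np.cos(a)*d[0]+np.sin(a)*d[1],np.sin(a)*d[0]-np.cos(a)*d[1],-d[2]])/.25,3)
        t=round(-(w[3]-p[3])/30,3)
        print("->",np.round(w,4).tolist(),"dp",dp.tolist(),"turn",t);p=w
E
python3 - <<'E'
from h import *
from bench import get_obs
p=pose(get_obs());print(np.round(p,4))
n=tr(L,(.045,.05));H=p[3]-30
plan(p,[(.40,-.35,.23,H),(.568,-.1745,.20,H),(.568,-.1745,.026,H),(.568,-.1745,.19,H),(*n,.19,H),(*n,.033,H),(*n,.19,H)])
E
```

```text
[ 0.2088 -0.5352  0.2305 21.3033]
-> [0.4, -0.35, 0.23, -8.6967] dp [0.982, -0.412, 0.002] turn 1.0
-> [0.568, -0.1745, 0.2, -8.6967] dp [0.558, -0.796, 0.12] turn -0.0
-> [0.568, -0.1745, 0.026, -8.6967] dp [0.0, -0.0, 0.696] turn -0.0
-> [0.568, -0.1745, 0.19, -8.6967] dp [0.0, -0.0, -0.656] turn -0.0
-> [0.6195, 0.1046, 0.19, -8.6967] dp [0.035, -1.135, -0.0] turn -0.0
-> [0.6195, 0.1046, 0.033, -8.6967] dp [0.0, -0.0, 0.628] turn -0.0
-> [0.6195, 0.1046, 0.19, -8.6967] dp [0.0, -0.0, -0.628] turn -0.0
```

>>> {"method": "arm_command", "body": {
  "dp": [
    [0.982,-0.412,0],
    [0.982,-0.412,0],
    [0.982,-0.412,0],
    [0.982,-0.412,0],
    [0.982,-0.412,0]
  ],
  "turn": [
    [0,0,1],
    [0,0,1],
    [0,0,1],
    [0,0,1],
    [0,0,1]
  ],
  "jaw": [0.8,0.8,0.8,0.8,0.8]
}}

```text
time_s: 0.72
eef_pos: [0.402, -0.3476, 0.2309]
eef_rot: [-0.001, 0.997, -0.074, -0.0]
wrist_force: [0.4, -0.8, -0.0]
opening: 0.802
grasp_force: 0.0
```

>>> {"method": "arm_command", "body": {
  "dp": [
    [0.558,-0.796,0.12],
    [0.558,-0.796,0.12],
    [0.558,-0.796,0.12],
    [0.558,-0.796,0.12],
    [0.558,-0.796,0.12]
  ],
  "turn": [
    [0,0,0],
    [0,0,0],
    [0,0,0],
    [0,0,0],
    [0,0,0]
  ],
  "jaw": [0.8,0.8,0.8,0.8,0.8]
}}

```text
time_s: 1.35
eef_pos: [0.5695, -0.1712, 0.1999]
eef_rot: [-0.001, 0.997, -0.073, -0.001]
wrist_force: [-0.2, 0.3, 1.0]
opening: 0.8
grasp_force: 0.0
```

Run:
```python
from h import *
from bench import *
o=get_obs();p=pose(o);print(np.round(p,4),o["opening"])
plan(p,[(.568,-.1745,.2,-8.7)])
t=camera("top");s=camera("scene");cv2.imwrite("pics/top1.png",t);cv2.imwrite("pics/scene1.png",s)
```

```text
[ 0.5695 -0.1712  0.1999 -8.3951] 0.8001906052734056
-> [0.568, -0.1745, 0.2, -8.7] dp [-0.004, 0.014, -0.0] turn 0.01
```

>>> {"method": "arm_command", "body": {
  "dp": [
    [-0.004,0.012,0.2],
    [-0.004,0.012,0.4],
    [-0.004,0.012,0.6],
    [-0.004,0.012,0.696],
    [-0.004,0.012,0.696]
  ],
  "turn": [
    [0,0,0],
    [0,0,0],
    [0,0,0],
    [0,0,0],
    [0,0,0]
  ],
  "jaw": [0.8,0.8,0.8,0.8,0.8]
}}

```text
time_s: 2.08
eef_pos: [0.5642, -0.1783, 0.0252]
eef_rot: [-0.001, 0.997, -0.077, -0.002]
wrist_force: [0.4, -0.5, 0.4]
opening: 0.801
grasp_force: 0.0
```

>>> {"method": "arm_command", "body": {
  "dp": [
    [0,0,0],
    [0,0,0],
    [0,0,0],
    [0,0,0],
    [0,0,0]
  ],
  "turn": [
    [0,0,0],
    [0,0,0],
    [0,0,0],
    [0,0,0],
    [0,0,0]
  ],
  "jaw": [0.4,0.4,0.4,0.4,0.4]
}}

```text
time_s: 2.7
eef_pos: [0.5682, -0.1789, 0.0296]
eef_rot: [0.001, 0.997, -0.076, 0.002]
wrist_force: [-0.7, -2.6, 7.2]
opening: 0.533
grasp_force: 62.0
```

>>> {"method": "arm_command", "body": {
  "dp": [
    [0,0,-0.1],
    [0,0,-0.3],
    [0,0,-0.5],
    [0,0,-0.656],
    [0,0,-0.656]
  ],
  "turn": [
    [0,0,0],
    [0,0,0],
    [0,0,0],
    [0,0,0],
    [0,0,0]
  ],
  "jaw": [0.4,0.4,0.4,0.4,0.4]
}}

```text
time_s: 3.32
eef_pos: [0.5691, -0.1789, 0.1963]
eef_rot: [0.002, 0.997, -0.076, 0.004]
wrist_force: [-0.2, -0.7, -0.8]
opening: 0.527
grasp_force: 61.6
```

Run:
```python
from h import *
from bench import *
o=get_obs();p=pose(o);print(np.round(p,4),o["opening"],o["grasp_force"])
n=tr(L,(.045,.05))
plan(p,[(*n,.19,p[3])])
t=camera("top");s=camera("scene")
cv2.imwrite("pics/m2.png",np.vstack([cv2.resize(t[130:260,190:400],(560,346)),cv2.resize(s[70:240,150:430],(560,340))])[:600])
```

```text
[ 0.5691 -0.1789  0.1963 -8.6787] 0.5266968805357684 61.61765301832929
-> [0.6195, 0.1046, 0.19, -8.6787] dp [0.028, -1.151, 0.025] turn -0.0
```

View pics/m2.png

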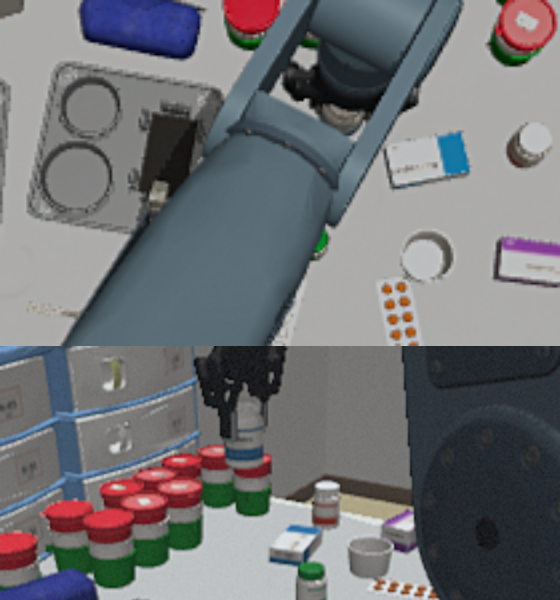

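The large bottle is held upright, and the other stock is untouched.

>>> {"method": "arm_command", "body": {
  "dp": [
    [0.028,-0.25,0],
    [0.028,-0.5,0],
    [0.028,-0.75,0],
    [0.028,-0.95,0],
    [0.028,-1,0]
  ],
  "turn": [
    [0,0,0],
    [0,0,0],
    [0,0,0],
    [0,0,0],
    [0,0,0]
  ],
  "jaw": [0.4,0.4,0.4,0.4,0.4]
}}

```text
time_s: 4.05
eef_pos: [0.6101, 0.0716, 0.189]
eef_rot: [-0.0, 0.997, -0.074, -0.002]
wrist_force: [0.5, -0.9, -1.8]
opening: 0.532
grasp_force: 61.7
```

>>> {"method": "arm_command", "body": {
  "dp": [
    [0,-0.1,0.1],
    [0,-0.14,0.2],
    [0,-0.14,0.3],
    [0,-0.14,0.3],
    [0,-0.14,0.3]
  ],
  "turn": [
    [0,0,0],
    [0,0,0],
    [0,0,0],
    [0,0,0],
    [0,0,0]
  ],
  "jaw": [0.4,0.4,0.4,0.4,0.4]
}}

```text
time_s: 4.68
eef_pos: [0.6169, 0.1022, 0.1165]
eef_rot: [0.0, 0.997, -0.076, -0.0]
wrist_force: [0.2, -0.4, -0.8]
opening: 0.526
grasp_force: 61.7
```

>>> {"method": "arm_command", "body": {
  "dp": [
    [0,0,0],
    [0,0,0],
    [0,0,0]
  ],
  "turn": [
    [0,0,0],
    [0,0,0],
    [0,0,0]
  ],
  "jaw": [0.4,0.4,0.4]
}}

```text
time_s: 5.05
eef_pos: [0.6171, 0.1028, 0.1169]
eef_rot: [-0.0, 0.997, -0.076, 0.0]
wrist_force: [0.3, 0.7, -0.4]
opening: 0.53
grasp_force: 61.7
```

Run:
```python
from h import *
from bench import *
o=get_obs();p=pose(o);print(np.round(p,4),o["opening"],o["grasp_force"])
n=tr(L,(.045,.05))
plan(p,[(*n,.034,p[3])])
t=camera("top");s=camera("scene")
cv2.imwrite("pics/m3.png",np.vstack([cv2.resize(t[130:260,150:360],(560,346)),cv2.resize(s[100:267,100:380],(560,334))])[:600])
print("scene px of TCP",proj("scene",p[:3]),"narrow ring rim",proj("scene",[*n,.022]))
```

```text
[ 0.6171  0.1028  0.1169 -8.7015] 0.5296363915564878 61.74123073462397
-> [0.6195, 0.1046, 0.034, -8.7015] dp [0.008, -0.008, 0.332] turn -0.0
scene px of TCP [178.33447323 181.50335808] narrow ring rim [182.96855666 220.57021949]
```

View pics/m3.png

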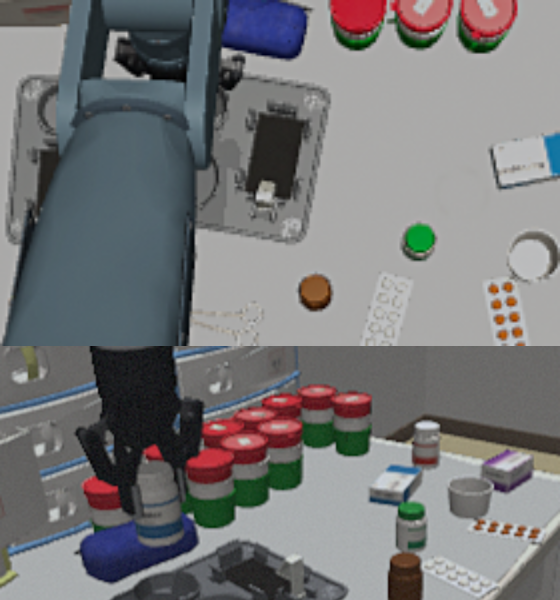

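Run:
```python
from h import *
k=lambda p:((np.array(p)-[100,100])*2+[0,346]).round(1)
for z in(.087,): print(k(proj("scene",[.6171,.1028,z])))
d=np.array(ray("scene",[(183,200)])[1][0][:2]);d/=np.linalg.norm(d);q=np.array([-d[1],d[0]])
for z in (.095,.12,.145):
  print(z,k(proj("scene",[*(np.array([.6171,.1028])+.024*q),z])),k(proj("scene",[*(np.array([.6171,.1028])-.024*q),z])))
im=cv2.imread("pics/m3.png");print(im[525,120:215:3].tolist())
```

```text
[160.6 534.5]
0.095 [136.2 530.9] [182.6 524.7]
0.12 [132.5 509.3] [179.6 503.3]
0.145 [128.7 487. ] [176.6 481.3]
[[98, 61, 56], [98, 50, 43], [107, 47, 41], [107, 46, 41], [122, 56, 50], [100, 57, 43], [76, 63, 44], [84, 73, 59], [88, 82, 70], [92, 84, 75], [93, 86, 77], [96, 88, 81], [96, 88, 80], [94, 86, 75], [89, 76, 64], [83, 67, 48], [76, 54, 32], [71, 51, 26], [69, 47, 21], [65, 45, 25], [55, 42, 22], [83, 42, 30], [110, 50, 44], [103, 48, 42], [87, 43, 38], [126, 118, 116], [105, 116, 102], [36, 68, 34], [29, 68, 19], [20, 64, 13], [23, 66, 13], [24, 66, 16]]
```

The held bottle's edges sit where the calibration predicts (crop columns 137 and 183), so I lower it.

>>> {"method": "arm_command", "body": {
  "dp": [
    [0,-0.008,0.08],
    [0,-0.008,0.16],
    [0,-0.008,0.24],
    [0,-0.008,0.3],
    [0,-0.008,0.336]
  ],
  "turn": [
    [0,0,0],
    [0,0,0],
    [0,0,0],
    [0,0,0],
    [0,0,0]
  ],
  "jaw": [0.4,0.4,0.4,0.4,0.4]
}}

```text
time_s: 5.78
eef_pos: [0.6165, 0.1049, 0.0335]
eef_rot: [0.0, 0.997, -0.076, -0.001]
wrist_force: [-24.9, -1.1, 59.2]
opening: 0.527
grasp_force: 67.9
```

>>> {"method": "arm_command", "body": {
  "dp": [
    [0,0,0],
    [0,0,0]
  ],
  "turn": [
    [0,0,0],
    [0,0,0]
  ],
  "jaw": [0.4,0.4]
}}

```text
time_s: 6.02
eef_pos: [0.6172, 0.1049, 0.0336]
eef_rot: [0.0, 0.997, -0.076, -0.0]
wrist_force: [-5.6, 0.0, 10.1]
opening: 0.532
grasp_force: 63.1
```

>>> {"method": "arm_command", "body": {
  "dp": [
    [0,0,0],
    [0,0,0],
    [0,0,0]
  ],
  "turn": [
    [0,0,0],
    [0,0,0],
    [0,0,0]
  ],
  "jaw": [0.75,0.75,0.75]
}}

```text
time_s: 6.4
eef_pos: [0.6171, 0.1048, 0.0321]
eef_rot: [0.0, 0.997, -0.076, -0.0]
wrist_force: [-0.0, 0.7, -0.0]
opening: 0.748
grasp_force: 0.0
```

>>> {"method": "arm_command", "body": {
  "dp": [
    [0,0,-0.15],
    [0,0,-0.4],
    [0,0,-0.65],
    [0,0,-0.65],
    [0,0,-0.65]
  ],
  "turn": [
    [0,0,0],
    [0,0,0],
    [0,0,0],
    [0,0,0],
    [0,0,0]
  ],
  "jaw": [0.75,0.8,1,1,1]
}}

```text
time_s: 7.02
eef_pos: [0.6169, 0.1049, 0.1946]
eef_rot: [-0.0, 0.997, -0.076, 0.0]
wrist_force: [-0.5, 0.3, -2.1]
opening: 0.997
grasp_force: 0.0
```

Run:
```python
from h import *
from bench import *
o=get_obs();p=pose(o);print(np.round(p,4),o["opening"])
H=p[3];w=tr(L,(-.042,.05));print(w);z=p[2];c=(.438,-.2865)
plan(p,[(.5,-.1,z,H),(*c,.15,H),(*c,.022,H),(*c,.15,H),(.5,-.1,.15,H),(*w,.10,H),(*w,.027,H)])
s=camera("scene")
cv2.imwrite("pics/m4.png",cv2.resize(s[150:270,100:380],None,fx=2.8,fy=2.8,interpolation=cv2.INTER_CUBIC))
```

```text
[ 0.6169  0.1049  0.1946 -8.6996] 0.9974054279381152
[0.53363225 0.11863015]
-> [0.5, -0.1, 0.1946, -8.6996] dp [-0.338, 0.881, -0.0] turn -0.0
-> [0.438, -0.2865, 0.15, -8.6996] dp [-0.132, 0.775, 0.178] turn -0.0
-> [0.438, -0.2865, 0.022, -8.6996] dp [0.0, -0.0, 0.512] turn -0.0
-> [0.438, -0.2865, 0.15, -8.6996] dp [0.0, -0.0, -0.512] turn -0.0
-> [0.5, -0.1, 0.15, -8.6996] dp [0.132, -0.775, -0.0] turn -0.0
-> [0.5336, 0.1186, 0.1, -8.6996] dp [0.001, -0.885, 0.2] turn -0.0
-> [0.5336, 0.1186, 0.027, -8.6996] dp [0.0, -0.0, 0.292] turn -0.0
```

View pics/m4.png

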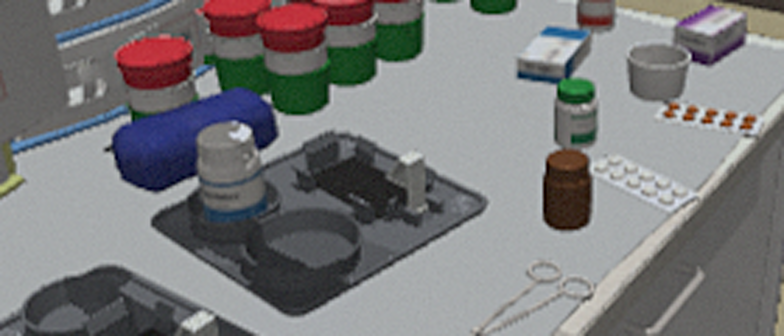

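The large bottle stands upright in the narrower ring (m4 crop, about (232,180)). The cup is next.

>>> {"method": "arm_command", "body": {
  "dp": [
    [-0.338,0.881,0],
    [-0.338,0.881,0],
    [-0.338,0.881,0],
    [-0.338,0.881,0],
    [-0.338,0.881,0]
  ],
  "turn": [
    [0,0,0],
    [0,0,0],
    [0,0,0],
    [0,0,0],
    [0,0,0]
  ],
  "jaw": [1,1,1,1,1]
}}

```text
time_s: 7.7
eef_pos: [0.4979, -0.1022, 0.1927]
eef_rot: [-0.0, 0.997, -0.078, -0.002]
wrist_force: [0.6, 0.4, 0.8]
opening: 0.996
grasp_force: 0.0
```

>>> {"method": "arm_command", "body": {
  "dp": [
    [-0.132,0.775,0.178],
    [-0.132,0.775,0.178],
    [-0.132,0.775,0.178],
    [-0.132,0.775,0.178],
    [-0.132,0.775,0.178]
  ],
  "turn": [
    [0,0,0],
    [0,0,0],
    [0,0,0],
    [0,0,0],
    [0,0,0]
  ],
  "jaw": [1,1,1,1,1]
}}

```text
time_s: 8.32
eef_pos: [0.438, -0.2859, 0.1489]
eef_rot: [-0.001, 0.997, -0.076, -0.001]
wrist_force: [0.5, 1.2, 0.1]
opening: 0.999
grasp_force: 0.0
```

>>> {"method": "arm_command", "body": {
  "dp": [
    [0,0,0.15],
    [0,0,0.3],
    [0,0,0.45],
    [0,0,0.512],
    [0,0,0.512]
  ],
  "turn": [
    [0,0,0],
    [0,0,0],
    [0,0,0],
    [0,0,0],
    [0,0,0]
  ],
  "jaw": [1,1,1,1,1]
}}

```text
time_s: 8.95
eef_pos: [0.4385, -0.2849, 0.0217]
eef_rot: [-0.001, 0.997, -0.075, -0.001]
wrist_force: [0.2, -0.5, 0.3]
opening: 1.0
grasp_force: 0.0
```

>>> {"method": "arm_command", "body": {
  "dp": [
    [0,0,0],
    [0,0,0],
    [0,0,0],
    [0,0,0],
    [0,0,0]
  ],
  "turn": [
    [0,0,0],
    [0,0,0],
    [0,0,0],
    [0,0,0],
    [0,0,0]
  ],
  "jaw": [0.6,0.6,0.6,0.6,0.6]
}}

```text
time_s: 9.57
eef_pos: [0.4395, -0.2874, 0.0247]
eef_rot: [0.001, 0.997, -0.076, 0.001]
wrist_force: [-0.9, 1.4, 9.0]
opening: 0.69
grasp_force: 62.3
```

>>> {"method": "arm_command", "body": {
  "dp": [
    [0,0,-0.1],
    [0,0,-0.25],
    [0,0,-0.4],
    [0,0,-0.512],
    [0,0,-0.512]
  ],
  "turn": [
    [0,0,0],
    [0,0,0],
    [0,0,0],
    [0,0,0],
    [0,0,0]
  ],
  "jaw": [0.6,0.6,0.6,0.6,0.6]
}}

```text
time_s: 10.2
eef_pos: [0.4401, -0.2884, 0.1541]
eef_rot: [0.003, 0.997, -0.076, 0.003]
wrist_force: [0.4, -0.0, -1.1]
opening: 0.691
grasp_force: 64.6
```

Run:
```python
from h import *
from bench import *
o=get_obs();p=pose(o);print(np.round(p,4),o["opening"])
s=camera("scene");print(proj("scene",p[:3]))
cv2.imwrite("pics/m5.png",cv2.resize(s[60:230,230:430],None,fx=3,fy=3,interpolation=cv2.INTER_CUBIC))
```

```text
[ 0.4401 -0.2884  0.1541 -8.7064] 0.6912412658563242
[337.3750506  127.83624289]
```

View pics/m5.png

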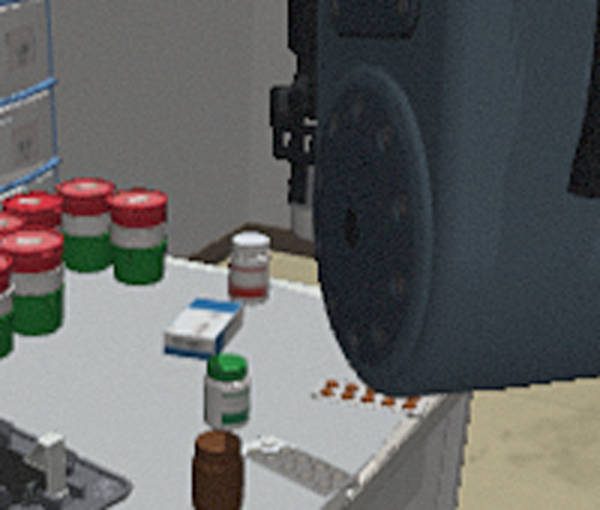

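>>> {"method": "arm_command", "body": {
  "dp": [
    [0.132,-0.775,0],
    [0.132,-0.775,0],
    [0.132,-0.775,0],
    [0.132,-0.775,0],
    [0.132,-0.775,0]
  ],
  "turn": [
    [0,0,0],
    [0,0,0],
    [0,0,0],
    [0,0,0],
    [0,0,0]
  ],
  "jaw": [0.6,0.6,0.6,0.6,0.6]
}}

```text
time_s: 10.88
eef_pos: [0.4998, -0.0995, 0.1494]
eef_rot: [-0.0, 0.997, -0.075, -0.001]
wrist_force: [-0.2, 0.1, -0.3]
opening: 0.69
grasp_force: 64.6
```

>>> {"method": "arm_command", "body": {
  "dp": [
    [0,-0.25,0],
    [0,-0.5,0],
    [0,-0.75,0],
    [0,-0.885,0.1],
    [0,-0.885,0.2]
  ],
  "turn": [
    [0,0,0],
    [0,0,0],
    [0,0,0],
    [0,0,0],
    [0,0,0]
  ],
  "jaw": [0.6,0.6,0.6,0.6,0.6]
}}

```text
time_s: 11.5
eef_pos: [0.5343, 0.1191, 0.0995]
eef_rot: [-0.0, 0.997, -0.075, 0.0]
wrist_force: [-0.3, -1.4, -1.1]
opening: 0.689
grasp_force: 64.6
```

>>> {"method": "arm_command", "body": {
  "dp": [
    [0,0,0],
    [0,0,0],
    [0,0,0]
  ],
  "turn": [
    [0,0,0],
    [0,0,0],
    [0,0,0]
  ],
  "jaw": [0.6,0.6,0.6]
}}

```text
time_s: 11.88
eef_pos: [0.5348, 0.1176, 0.1015]
eef_rot: [-0.0, 0.997, -0.077, 0.001]
wrist_force: [-0.2, -0.0, -0.8]
opening: 0.688
grasp_force: 64.6
```

Run:
```python
from h import *
from bench import *
o=get_obs();p=pose(o);print(np.round(p,4),o["opening"])
plan(p,[(.532,.119,.029,p[3])])
s=camera("scene");b=proj("scene",[*p[:2],p[2]-.0247]);n=proj("scene",[.532,.119,.022]);print(b,n)
for q,c in((b,(0,0,255)),(n,(0,255,0))): cv2.circle(s,tuple(int(round(v)) for v in q),1,c,-1)
cv2.imwrite("pics/m6.png",cv2.resize(s[140:270,90:280],None,fx=4,fy=4,interpolation=cv2.INTER_CUBIC))
```

```text
[ 0.5348  0.1176  0.1015 -8.7944] 0.6875069022920556
-> [0.532, 0.119, 0.029, -8.7944] dp [-0.012, -0.004, 0.29] turn -0.0
[205.02630814 211.38928254] [208.37087535 235.09956457]
```

View pics/m6.png

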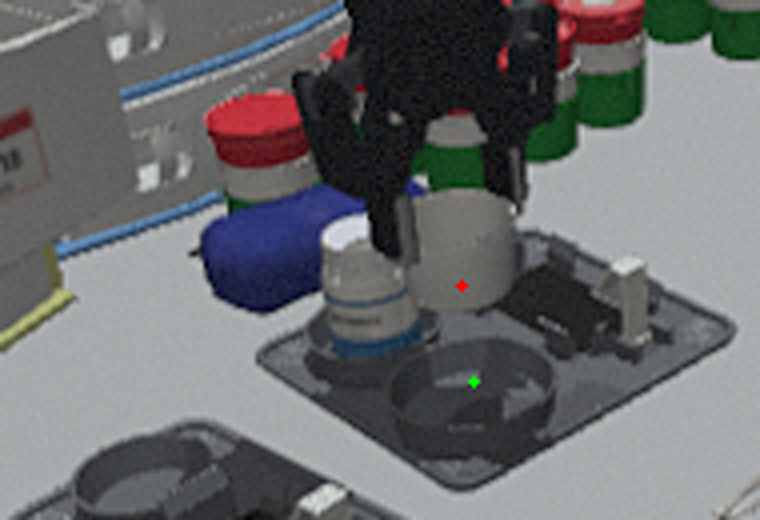

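The held cup matches its predicted point (461,286), and the ring centre matches (474,381). Lowering the cup.

>>> {"method": "arm_command", "body": {
  "dp": [
    [-0.012,-0.005,0.06],
    [-0.012,-0.005,0.13],
    [-0.012,-0.005,0.2],
    [-0.012,-0.005,0.25],
    [-0.012,-0.005,0.285]
  ],
  "turn": [
    [0,0,0],
    [0,0,0],
    [0,0,0],
    [0,0,0],
    [0,0,0]
  ],
  "jaw": [0.6,0.6,0.6,0.6,0.6]
}}

```text
time_s: 12.55
eef_pos: [0.5303, 0.1203, 0.0283]
eef_rot: [0.0, 0.997, -0.076, -0.001]
wrist_force: [-23.4, -4.9, 70.0]
opening: 0.69
grasp_force: 71.7
```

>>> {"method": "arm_command", "body": {
  "dp": [
    [0,0,0],
    [0,0,0]
  ],
  "turn": [
    [0,0,0],
    [0,0,0]
  ],
  "jaw": [0.6,0.6]
}}

```text
time_s: 12.8
eef_pos: [0.5312, 0.1203, 0.029]
eef_rot: [-0.0, 0.997, -0.076, 0.0]
wrist_force: [0.2, -0.6, -0.6]
opening: 0.692
grasp_force: 64.9
```

>>> {"method": "arm_command", "body": {
  "dp": [
    [0,0,0],
    [0,0,0],
    [0,0,0]
  ],
  "turn": [
    [0,0,0],
    [0,0,0],
    [0,0,0]
  ],
  "jaw": [0.9,0.9,0.9]
}}

```text
time_s: 13.18
eef_pos: [0.531, 0.1204, 0.0291]
eef_rot: [-0.0, 0.997, -0.076, 0.0]
wrist_force: [0.0, -0.6, -0.7]
opening: 0.899
grasp_force: 0.0
```

>>> {"method": "arm_command", "body": {
  "dp": [
    [0,0,-0.1],
    [0,0,-0.3],
    [0,0,-0.55],
    [0,0,-0.65],
    [0,0,-0.65]
  ],
  "turn": [
    [0,0,0],
    [0,0,0],
    [0,0,0],
    [0,0,0],
    [0,0,0]
  ],
  "jaw": [0.9,0.9,0.9,0.9,0.9]
}}

```text
time_s: 13.8
eef_pos: [0.5326, 0.1204, 0.1943]
eef_rot: [-0.0, 0.997, -0.076, 0.003]
wrist_force: [-0.5, 0.1, -1.0]
opening: 0.899
grasp_force: 0.0
```

Run:
```python
from h import *
from bench import *
o=get_obs();p=pose(o);print(np.round(p,4),o["opening"])
z=p[2];f=(.556,-.290)
plan(p,[(.52,-.11,.18,-38.7),(.556,-.27,.15,-68.7),(*f,.12,-79),(*f,.003,-79),(*f,.15,-79)])
s=camera("scene");cv2.imwrite("pics/s7.png",s);cv2.imwrite("pics/t7.png",camera("top"))
```

```text
[ 0.5326  0.1204  0.1943 -8.6935] 0.8988565313397489
-> [0.52, -0.11, 0.18, -38.7] dp [0.089, 0.919, 0.057] turn 1.0
-> [0.556, -0.27, 0.15, -68.7] dp [0.513, 0.409, 0.12] turn 1.0
-> [0.556, -0.29, 0.12, -79.0] dp [0.075, 0.029, 0.12] turn 0.343
-> [0.556, -0.29, 0.003, -79.0] dp [0.0, -0.0, 0.468] turn 0.0
-> [0.556, -0.29, 0.15, -79.0] dp [0.0, -0.0, -0.588] turn 0.0
```

>>> {"method": "arm_command", "body": {
  "dp": [
    [0.089,0.919,0.057],
    [0.089,0.919,0.057],
    [0.089,0.919,0.057],
    [0.089,0.919,0.057],
    [0.089,0.919,0.057]
  ],
  "turn": [
    [0,0,1],
    [0,0,1],
    [0,0,1],
    [0,0,1],
    [0,0,1]
  ],
  "jaw": [0.9,0.9,0.9,0.9,0.9]
}}

```text
time_s: 14.52
eef_pos: [0.5166, -0.1126, 0.1748]
eef_rot: [0.0, 0.943, -0.334, -0.002]
wrist_force: [-0.3, -0.1, 0.3]
opening: 0.9
grasp_force: 0.0
```

>>> {"method": "arm_command", "body": {
  "dp": [
    [0.513,0.409,0.12],
    [0.513,0.409,0.12],
    [0.513,0.409,0.12],
    [0.513,0.409,0.12],
    [0.513,0.409,0.12]
  ],
  "turn": [
    [0,0,1],
    [0,0,1],
    [0,0,1],
    [0,0,1],
    [0,0,1]
  ],
  "jaw": [0.85,0.85,0.85,0.85,0.85]
}}

```text
time_s: 15.15
eef_pos: [0.5538, -0.2682, 0.1458]
eef_rot: [-0.0, 0.826, -0.563, -0.002]
wrist_force: [0.8, 0.4, -0.2]
opening: 0.847
grasp_force: 0.0
```

>>> {"method": "arm_command", "body": {
  "dp": [
    [0.075,0.029,0.12],
    [0.075,0.029,0.12],
    [0.075,0.029,0.12],
    [0.075,0.029,0.12],
    [0.075,0.029,0.12]
  ],
  "turn": [
    [0,0,0.343],
    [0,0,0.343],
    [0,0,0.343],
    [0,0,0.343],
    [0,0,0.343]
  ],
  "jaw": [0.85,0.85,0.85,0.85,0.85]
}}

```text
time_s: 15.78
eef_pos: [0.5549, -0.2899, 0.1183]
eef_rot: [-0.0, 0.772, -0.635, 0.001]
wrist_force: [-0.1, -0.8, -0.5]
opening: 0.851
grasp_force: 0.0
```

Run:
```python
from h import *
from bench import *
o=get_obs();p=pose(o);print(np.round(p,4),o["opening"])
plan(p,[(.556,-.290,.003,-79)])
a=cv2.imread("pics/s7.png");t=cv2.imread("pics/t7.png");s=camera("scene")
cv2.imwrite("pics/m7.png",np.vstack([cv2.resize(a[180:275,110:300],(760,285)),cv2.resize(s[100:210,190:400],(592,310))[:,:592] if 0 else cv2.resize(s[100:180,190:400],(760,290))]))
```

```text
[  0.5549  -0.2899   0.1183 -78.9001] 0.8510674876197076
-> [0.556, -0.29, 0.003, -79.0] dp [0.001, -0.004, 0.461] turn 0.003
```

View pics/m7.png

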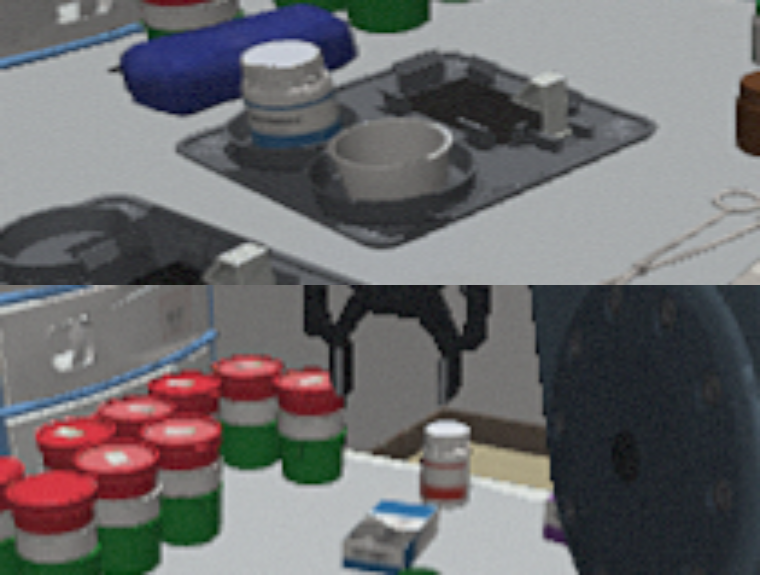

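The cup and the bottle both sit in their rings. The gripper is lined up over the flat carton, so I take it.

>>> {"method": "arm_command", "body": {
  "dp": [
    [0,0,0.15],
    [0,0,0.3],
    [0,0,0.4],
    [0,0,0.45],
    [0,0,0.464]
  ],
  "turn": [
    [0,0,0],
    [0,0,0],
    [0,0,0],
    [0,0,0],
    [0,0,0]
  ],
  "jaw": [0.85,0.85,0.85,0.85,0.85]
}}

```text
time_s: 16.45
eef_pos: [0.5543, -0.2902, 0.001]
eef_rot: [0.0, 0.772, -0.636, -0.0]
wrist_force: [0.6, 0.6, 0.3]
opening: 0.855
grasp_force: 0.0
```

>>> {"method": "arm_command", "body": {
  "dp": [
    [0,0,0],
    [0,0,0],
    [0,0,0],
    [0,0,0],
    [0,0,0]
  ],
  "turn": [
    [0,0,0],
    [0,0,0],
    [0,0,0],
    [0,0,0],
    [0,0,0]
  ],
  "jaw": [0.4,0.4,0.4,0.4,0.4]
}}

```text
time_s: 17.08
eef_pos: [0.5554, -0.291, 0.0028]
eef_rot: [-0.0, 0.772, -0.636, 0.001]
wrist_force: [-0.2, 1.0, 6.5]
opening: 0.57
grasp_force: 64.7
```

>>> {"method": "arm_command", "body": {
  "dp": [
    [0,0,-0.1],
    [0,0,-0.3],
    [0,0,-0.5],
    [0,0,-0.588],
    [0,0,-0.588]
  ],
  "turn": [
    [0,0,0],
    [0,0,0],
    [0,0,0],
    [0,0,0],
    [0,0,0]
  ],
  "jaw": [0.4,0.4,0.4,0.4,0.4]
}}

```text
time_s: 17.7
eef_pos: [0.5556, -0.2911, 0.1508]
eef_rot: [-0.0, 0.772, -0.636, 0.002]
wrist_force: [0.3, 0.2, -0.3]
opening: 0.571
grasp_force: 64.1
```

Run:
```python
from h import *
from bench import *
o=get_obs();p=pose(o);print(np.round(p,4),o["opening"],o["grasp_force"])
b=tr(L,(.004,-.05));print(b)
plan([.556,-.290,.15,-79],[(.53,-.15,.15,-49),(.54,-.05,.15,-19),(*b,.13,-9.3)])
s=camera("scene");t=camera("top")
cv2.imwrite("pics/m8.png",np.vstack([cv2.resize(t[140:240,250:400],(450,300)),cv2.resize(s[60:180,190:370],(450,300))]))
```

```text
[  0.5556  -0.2911   0.1508 -78.9839] 0.5706338767348826 64.08235788345337
[0.56286723 0.0125108 ]
-> [0.53, -0.15, 0.15, -49.0] dp [-0.57, -0.005, -0.0] turn -1.0
-> [0.54, -0.05, 0.15, -19.0] dp [-0.276, -0.293, -0.0] turn -1.0
-> [0.5629, 0.0125, 0.13, -9.3] dp [0.005, -0.266, 0.08] turn -0.323
```

View pics/m8.png

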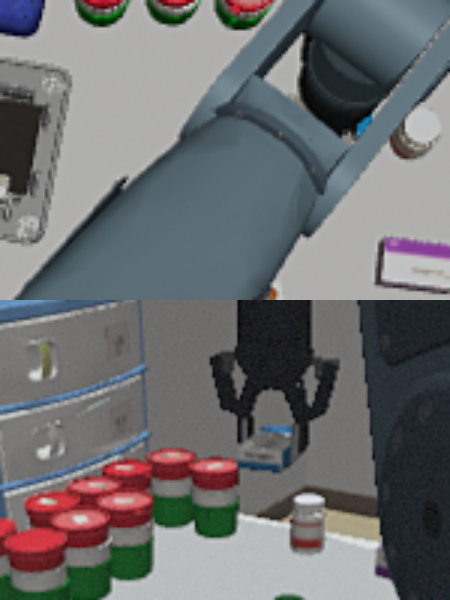

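>>> {"method": "arm_command", "body": {
  "dp": [
    [-0.57,-0.005,0],
    [-0.57,-0.005,0],
    [-0.57,-0.005,0],
    [-0.57,-0.005,0],
    [-0.57,-0.005,0]
  ],
  "turn": [
    [0,0,-1],
    [0,0,-1],
    [0,0,-1],
    [0,0,-1],
    [0,0,-1]
  ],
  "jaw": [0.4,0.4,0.4,0.4,0.4]
}}

```text
time_s: 18.42
eef_pos: [0.5282, -0.1508, 0.1474]
eef_rot: [0.0, 0.909, -0.416, -0.001]
wrist_force: [-0.6, -0.5, 0.2]
opening: 0.573
grasp_force: 64.0
```

>>> {"method": "arm_command", "body": {
  "dp": [
    [-0.276,-0.293,0],
    [-0.276,-0.293,0],
    [-0.276,-0.293,0],
    [-0.276,-0.293,0],
    [-0.276,-0.293,0]
  ],
  "turn": [
    [0,0,-1],
    [0,0,-1],
    [0,0,-1],
    [0,0,-1],
    [0,0,-1]
  ],
  "jaw": [0.4,0.4,0.4,0.4,0.4]
}}

```text
time_s: 19.05
eef_pos: [0.5385, -0.0511, 0.148]
eef_rot: [0.0, 0.986, -0.168, -0.0]
wrist_force: [-0.1, -1.2, -1.5]
opening: 0.569
grasp_force: 64.1
```

>>> {"method": "arm_command", "body": {
  "dp": [
    [0.005,-0.266,0.04],
    [0.005,-0.266,0.08],
    [0.005,-0.266,0.08],
    [0.005,-0.266,0.08],
    [0.005,-0.266,0.08]
  ],
  "turn": [
    [0,0,-0.323],
    [0,0,-0.323],
    [0,0,-0.323],
    [0,0,-0.323],
    [0,0,-0.323]
  ],
  "jaw": [0.4,0.4,0.4,0.4,0.4]
}}

```text
time_s: 19.68
eef_pos: [0.5614, 0.0114, 0.1287]
eef_rot: [0.0, 0.997, -0.082, 0.0]
wrist_force: [0.3, 0.7, -0.6]
opening: 0.574
grasp_force: 64.1
```

Run:
```python
from h import *
from bench import *
o=get_obs();p=pose(o);print(np.round(p,4),o["opening"],o["grasp_force"])
plan(p,[(*tr(L,(.004,-.05)),.06,-9.3)])
s=camera("scene")
def dr(X,c):
    q=[proj("scene",x) for x in X];cv2.polylines(im,[np.int32([((v-[150,120])*5) for v in q])],True,c,1)
im=cv2.resize(s[120:240,150:310],None,fx=5,fy=5,interpolation=cv2.INTER_CUBIC)
sq=[(1,1),(1,-1),(-1,-1),(-1,1)]
dr([[*tr((p[:2],np.deg2rad(p[3])),(.046*a,.025*b)),p[2]-.003] for a,b in sq],(0,0,255))
dr([[*tr(L,(.004+.051*a,-.05+.03*b)),.004] for a,b in sq],(0,255,0))
dr([[*tr(L,(.094*a,.1*b)),.008] for a,b in sq],(0,255,255))
cv2.imwrite("pics/m9.png",im)
```

```text
[ 0.5614  0.0114  0.1287 -9.4263] 0.5735638244117817 64.06975865364075
-> [0.5629, 0.0125, 0.06, -9.3] dp [0.005, -0.005, 0.275] turn -0.004
```

View pics/m9.png

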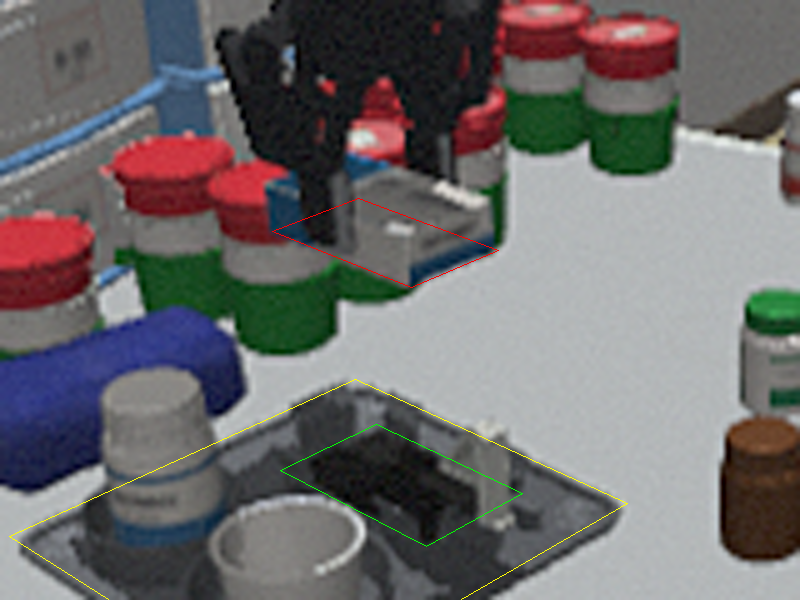

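The overlay matches the held carton (red) and the tray (yellow), so the carton goes down into the bay.

>>> {"method": "arm_command", "body": {
  "dp": [
    [0.005,-0.005,0.1],
    [0.005,-0.005,0.2],
    [0.005,-0.005,0.275],
    [0.005,-0.005,0.275],
    [0.005,-0.005,0.275]
  ],
  "turn": [
    [0,0,0],
    [0,0,0],
    [0,0,0],
    [0,0,0],
    [0,0,0]
  ],
  "jaw": [0.4,0.4,0.4,0.4,0.4]
}}

```text
time_s: 20.35
eef_pos: [0.5633, 0.0133, 0.0604]
eef_rot: [0.0, 0.997, -0.081, 0.001]
wrist_force: [0.4, 0.9, 0.2]
opening: 0.572
grasp_force: 64.1
```

>>> {"method": "arm_command", "body": {
  "dp": [
    [0,0,0.03],
    [0,0,0.06],
    [0,0,0.09],
    [0,0,0.12],
    [0,0,0.14]
  ],
  "turn": [
    [0,0,0],
    [0,0,0],
    [0,0,0],
    [0,0,0],
    [0,0,0]
  ],
  "jaw": [0.4,0.4,0.4,0.4,0.4]
}}

```text
time_s: 20.98
eef_pos: [0.5627, 0.0135, 0.024]
eef_rot: [-0.0, 0.997, -0.081, 0.0]
wrist_force: [2.4, -0.1, 0.7]
opening: 0.566
grasp_force: 64.1
```

>>> {"method": "arm_command", "body": {
  "dp": [
    [0,0,0.02],
    [0,0,0.04],
    [0,0,0.055],
    [0,0,0.07],
    [0,0,0.07]
  ],
  "turn": [
    [0,0,0],
    [0,0,0],
    [0,0,0],
    [0,0,0],
    [0,0,0]
  ],
  "jaw": [0.4,0.4,0.4,0.4,0.4]
}}

```text
time_s: 21.6
eef_pos: [0.5623, 0.0136, 0.0069]
eef_rot: [-0.0, 0.997, -0.081, -0.0]
wrist_force: [0.4, -0.3, 2.0]
opening: 0.57
grasp_force: 64.2
```

Run:
```python
from h import *
from bench import *
o=get_obs();p=pose(o);print(np.round(p,4),o["opening"],o["grasp_force"],o["wrist_force"],o["torque"])
```

```text
[ 5.6230e-01  1.3600e-02  6.9000e-03 -9.2972e+00] 0.5696696478508646 64.2223870754242 [ 0.38410396 -0.33420508  1.9529586 ] [ 0.01408622 -0.08715018 -0.03014176]
```

>>> {"method": "arm_command", "body": {
  "dp": [
    [0,0,0.004],
    [0,0,0],
    [0,0,0],
    [0,0,0]
  ],
  "turn": [
    [0,0,0],
    [0,0,0],
    [0,0,0],
    [0,0,0]
  ],
  "jaw": [0.4,0.4,0.75,0.75]
}}

```text
time_s: 22.1
eef_pos: [0.5623, 0.0136, 0.0067]
eef_rot: [-0.0, 0.997, -0.081, -0.0]
wrist_force: [0.0, 0.7, 0.4]
opening: 0.747
grasp_force: 0.0
```

>>> {"method": "arm_command", "body": {
  "dp": [
    [0,0,-0.1],
    [0,0,-0.3],
    [0,0,-0.55],
    [0,0,-0.65],
    [0,0,-0.65]
  ],
  "turn": [
    [0,0,0],
    [0,0,0],
    [0,0,0],
    [0,0,0],
    [0,0,0]
  ],
  "jaw": [0.75,0.75,0.75,0.75,0.75]
}}

```text
time_s: 22.72
eef_pos: [0.5643, 0.0133, 0.1721]
eef_rot: [0.0, 0.997, -0.081, 0.003]
wrist_force: [0.5, 1.1, 0.1]
opening: 0.752
grasp_force: 0.0
```

Run:
```python
from h import *
from bench import *
o=get_obs();p=pose(o);print(np.round(p,4),o["opening"])
g=(.456,-.1565)
plan(p,[(*g,.16,-9.3),(*g,.022,-9.3),(*g,.17,-9.3)])
s=camera("scene")
im=cv2.resize(s[180:260,180:290],None,fx=6,fy=6,interpolation=cv2.INTER_CUBIC)
cv2.imwrite("pics/m10.png",im)
```

```text
[ 0.5643  0.0133  0.1721 -9.2927] 0.7518703958049806
-> [0.456, -0.1565, 0.16, -9.3] dp [-0.318, 0.74, 0.048] turn 0.0
-> [0.456, -0.1565, 0.022, -9.3] dp [0.0, -0.0, 0.552] turn -0.0
-> [0.456, -0.1565, 0.17, -9.3] dp [0.0, -0.0, -0.592] turn -0.0
```

View pics/m10.png

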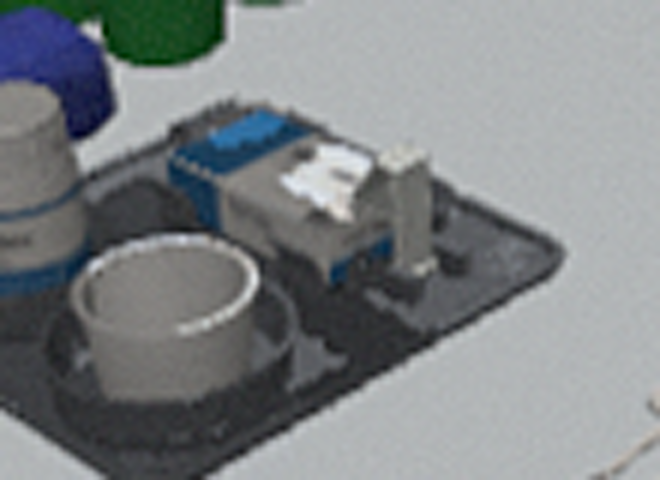

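The flat carton lies in the bay under the catch (crop ~(270,190); catch at (410,200)). I'll measure the catch position while fetching the small green bottle.

>>> {"method": "arm_command", "body": {
  "dp": [
    [-0.318,0.74,0.048],
    [-0.318,0.74,0.048],
    [-0.318,0.74,0.048],
    [-0.318,0.74,0.048],
    [-0.318,0.74,0.048]
  ],
  "turn": [
    [0,0,0],
    [0,0,0],
    [0,0,0],
    [0,0,0],
    [0,0,0]
  ],
  "jaw": [0.75,0.75,0.75,0.75,0.75]
}}

```text
time_s: 23.4
eef_pos: [0.4533, -0.1562, 0.1561]
eef_rot: [-0.001, 0.997, -0.082, -0.001]
wrist_force: [-0.7, -0.3, 0.3]
opening: 0.747
grasp_force: 0.0
```

>>> {"method": "arm_command", "body": {
  "dp": [
    [0,0,0.15],
    [0,0,0.3],
    [0,0,0.45],
    [0,0,0.552],
    [0,0,0.552]
  ],
  "turn": [
    [0,0,0],
    [0,0,0],
    [0,0,0],
    [0,0,0],
    [0,0,0]
  ],
  "jaw": [0.75,0.75,0.75,0.75,0.75]
}}

```text
time_s: 24.02
eef_pos: [0.453, -0.1535, 0.0171]
eef_rot: [-0.002, 0.997, -0.08, -0.002]
wrist_force: [-0.1, 0.2, -0.2]
opening: 0.748
grasp_force: 0.0
```

>>> {"method": "arm_command", "body": {
  "dp": [
    [0,0,0],
    [0,0,0],
    [0,0,0],
    [0,0,0],
    [0,0,0]
  ],
  "turn": [
    [0,0,0],
    [0,0,0],
    [0,0,0],
    [0,0,0],
    [0,0,0]
  ],
  "jaw": [0.3,0.3,0.3,0.3,0.3]
}}

```text
time_s: 24.65
eef_pos: [0.4557, -0.1566, 0.021]
eef_rot: [0.0, 0.997, -0.081, 0.001]
wrist_force: [0.5, 3.1, 6.5]
opening: 0.418
grasp_force: 60.6
```

>>> {"method": "arm_command", "body": {
  "dp": [
    [0,0,-0.1],
    [0,0,-0.3],
    [0,0,-0.5],
    [0,0,-0.592],
    [0,0,-0.592]
  ],
  "turn": [
    [0,0,0],
    [0,0,0],
    [0,0,0],
    [0,0,0],
    [0,0,0]
  ],
  "jaw": [0.3,0.3,0.3,0.3,0.3]
}}

```text
time_s: 25.28
eef_pos: [0.4556, -0.1571, 0.1698]
eef_rot: [0.001, 0.997, -0.081, 0.002]
wrist_force: [0.1, -0.3, -0.6]
opening: 0.411
grasp_force: 60.3
```

Run:
```python
from h import *
from bench import *
o=get_obs();p=pose(o);print(np.round(p,4),o["opening"],o["grasp_force"])
r=tr(S,(.06,0));print(r)
plan([.456,-.1565,.17,-9.3],[(.54,.06,.18,-9.3),(*r,.14,-9.3)])
s=camera("scene")
a=cv2.imread("pics/s7.png")
for n,im in(("before",a),("now",s)):
    for row in(212,218,222):print(n,row,im[row,240:258].mean(1).round().astype(int).tolist())
```

```text
[ 0.4556 -0.1571  0.1698 -9.3044] 0.41067159811914344 60.31661220593378
[0.61494737 0.25998746]
-> [0.54, 0.06, 0.18, -9.3] dp [0.192, -0.909, -0.04] turn -0.0
-> [0.6149, 0.26, 0.14, -9.3] dp [0.167, -0.838, 0.16] turn -0.0
before 212 [78, 81, 84, 87, 89, 100, 101, 97, 101, 101, 102, 106, 67, 69, 67, 71, 126, 146]
before 218 [33, 36, 36, 43, 33, 69, 108, 100, 95, 100, 101, 82, 55, 62, 90, 95, 98, 100]
before 222 [75, 40, 35, 37, 25, 66, 99, 100, 101, 99, 94, 99, 74, 37, 43, 64, 87, 83]
now 212 [83, 87, 98, 94, 101, 112, 111, 110, 110, 109, 119, 120, 82, 78, 58, 62, 112, 152]
now 218 [80, 94, 86, 82, 80, 95, 117, 110, 108, 112, 109, 101, 62, 49, 57, 59, 55, 65]
now 222 [75, 52, 55, 54, 44, 76, 109, 111, 107, 106, 106, 102, 87, 46, 46, 73, 102, 90]
```

The large catch is home, with its edges at the same pixels as before, and the small bottle is gripped at about 35–36 mm. On to the small tray.

>>> {"method": "arm_command", "body": {
  "dp": [
    [0.192,-0.909,-0.04],
    [0.192,-0.909,-0.04],
    [0.192,-0.909,-0.04],
    [0.192,-0.909,-0.04],
    [0.192,-0.909,-0.04]
  ],
  "turn": [
    [0,0,0],
    [0,0,0],
    [0,0,0],
    [0,0,0],
    [0,0,0]
  ],
  "jaw": [0.3,0.3,0.3,0.3,0.3]
}}

```text
time_s: 25.95
eef_pos: [0.5377, 0.0633, 0.1753]
eef_rot: [-0.0, 0.997, -0.079, -0.002]
wrist_force: [-0.1, -1.1, -1.6]
opening: 0.414
grasp_force: 60.5
```

>>> {"method": "arm_command", "body": {
  "dp": [
    [0.164,-0.25,0],
    [0.164,-0.5,0],
    [0.164,-0.75,0.1],
    [0.164,-0.838,0.2],
    [0.164,-0.838,0.24]
  ],
  "turn": [
    [0,0,0],
    [0,0,0],
    [0,0,0],
    [0,0,0],
    [0,0,0]
  ],
  "jaw": [0.3,0.3,0.3,0.3,0.3]
}}

```text
time_s: 26.58
eef_pos: [0.61, 0.2613, 0.1127]
eef_rot: [0.001, 0.997, -0.08, -0.003]
wrist_force: [-0.9, -0.6, -1.8]
opening: 0.419
grasp_force: 60.5
```

>>> {"method": "arm_command", "body": {
  "dp": [
    [0,0,0],
    [0,0,0],
    [0,0,0]
  ],
  "turn": [
    [0,0,0],
    [0,0,0],
    [0,0,0]
  ],
  "jaw": [0.3,0.3,0.3]
}}

```text
time_s: 26.95
eef_pos: [0.6136, 0.2593, 0.1189]
eef_rot: [-0.0, 0.997, -0.082, 0.001]
wrist_force: [0.2, 0.3, -0.2]
opening: 0.416
grasp_force: 60.5
```

Run:
```python
from h import *
from bench import *
o=get_obs();p=pose(o);print(np.round(p,4),o["opening"],o["grasp_force"])
plan(p,[(.6145,.2595,.026,p[3])])
s=camera("scene");K=np.array([80,170])
im=cv2.resize(s[170:320,80:280],None,fx=4,fy=4,interpolation=cv2.INTER_CUBIC)
th=np.linspace(0,2*np.pi,40)
def dr(X,c): cv2.polylines(im,[np.int32([(proj("scene",x)-K+.5)*4 for x in X])],True,c,1)
dr([[p[0]+.019*np.cos(t),p[1]+.019*np.sin(t),p[2]-.021] for t in th],(0,0,255))
dr([[.6145+.03*np.cos(t),.2595+.03*np.sin(t),.022] for t in th],(0,255,0))
dr([[*tr(S,(.1*a,.056*b)),.008] for a,b in[(1,1),(1,-1),(-1,-1),(-1,1)]],(0,255,255))
dr([[*tr(S,(-.027+.042*a,.028*b)),.004] for a,b in[(1,1),(1,-1),(-1,-1),(-1,1)]],(255,255,0))
cv2.imwrite("pics/m11.png",im)
```

```text
[ 0.6136  0.2593  0.1189 -9.3898] 0.4159930435620093 60.544239054434
-> [0.6145, 0.2595, 0.026, -9.3898] dp [0.003, -0.001, 0.372] turn -0.0
```

View pics/m11.png

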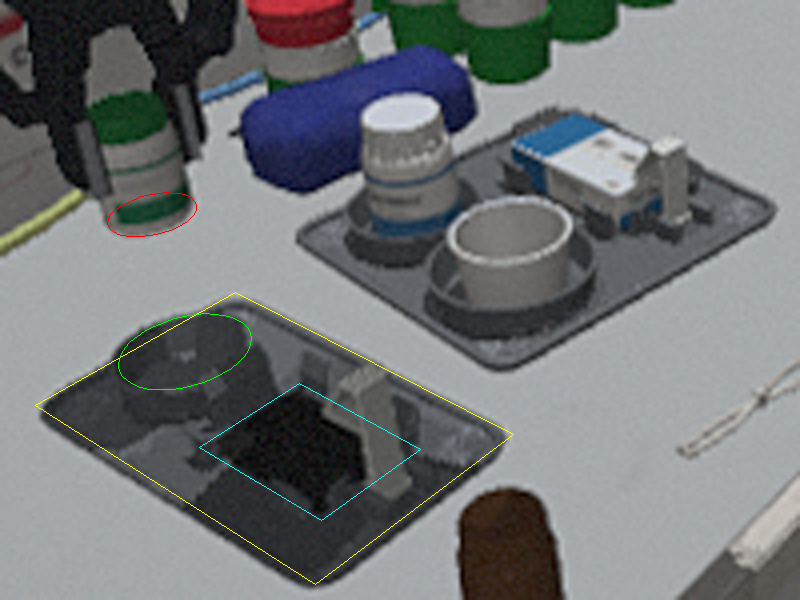

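The bottle matches its predicted base ring (red), and the tray lies about 1–2 mm nearer the camera than I assumed. I'll shift slightly and lower it.

>>> {"method": "arm_command", "body": {
  "dp": [
    [-0.003,-0.005,0.1],
    [-0.003,-0.005,0.2],
    [-0.003,-0.005,0.28],
    [-0.003,-0.005,0.34],
    [-0.003,-0.005,0.376]
  ],
  "turn": [
    [0,0,0],
    [0,0,0],
    [0,0,0],
    [0,0,0],
    [0,0,0]
  ],
  "jaw": [0.3,0.3,0.3,0.3,0.3]
}}

```text
time_s: 27.62
eef_pos: [0.6123, 0.2616, 0.0249]
eef_rot: [0.0, 0.997, -0.081, -0.0]
wrist_force: [-22.4, -7.7, 51.6]
opening: 0.411
grasp_force: 66.3
```

>>> {"method": "arm_command", "body": {
  "dp": [
    [0,0,0],
    [0,0,0]
  ],
  "turn": [
    [0,0,0],
    [0,0,0]
  ],
  "jaw": [0.3,0.3]
}}

```text
time_s: 27.88
eef_pos: [0.6129, 0.2618, 0.0251]
eef_rot: [0.0, 0.997, -0.081, 0.001]
wrist_force: [-3.3, -1.0, 6.1]
opening: 0.417
grasp_force: 61.3
```

Seated at z 0.0251 (underside about 4 mm). I release it and go for the thick carton.

>>> {"method": "arm_command", "body": {
  "dp": [
    [0,0,0],
    [0,0,0],
    [0,0,0]
  ],
  "turn": [
    [0,0,0],
    [0,0,0],
    [0,0,0]
  ],
  "jaw": [0.65,0.65,0.65]
}}

```text
time_s: 28.25
eef_pos: [0.6122, 0.2618, 0.0235]
eef_rot: [-0.0, 0.997, -0.081, 0.0]
wrist_force: [-0.9, -0.2, 0.3]
opening: 0.648
grasp_force: 0.0
```

>>> {"method": "arm_command", "body": {
  "dp": [
    [0,0,-0.15],
    [0,0,-0.4],
    [0,0,-0.65],
    [0,0,-0.7],
    [0,0,-0.7]
  ],
  "turn": [
    [0,0,0],
    [0,0,0],
    [0,0,0],
    [0,0,0],
    [0,0,0]
  ],
  "jaw": [0.7,0.85,0.85,0.85,0.85]
}}

```text
time_s: 28.88
eef_pos: [0.6126, 0.2619, 0.1995]
eef_rot: [-0.0, 0.997, -0.081, 0.001]
wrist_force: [0.3, -0.2, -0.5]
opening: 0.845
grasp_force: 0.0
```

Run:
```python
from h import *
from bench import *
o=get_obs();p=pose(o);print(np.round(p,4),o["opening"])
cv2.imwrite("pics/s12.png",camera("scene"))
plan(p,[(.55,.03,.2,-38),(.48,-.20,.18,-66),(.433,-.403,.15,-94.5),(.433,-.403,.006,-94.5)])
```

```text
[ 0.6126  0.2619  0.1995 -9.2971] 0.8446150234922607
-> [0.55, 0.03, 0.2, -38.0] dp [-0.097, 0.956, -0.002] turn 0.957
-> [0.48, -0.2, 0.18, -66.0] dp [0.346, 0.897, 0.08] turn 0.933
-> [0.433, -0.403, 0.15, -94.5] dp [0.665, 0.502, 0.12] turn 0.95
-> [0.433, -0.403, 0.006, -94.5] dp [-0.0, 0.0, 0.576] turn -0.0
```

>>> {"method": "arm_command", "body": {
  "dp": [
    [-0.097,0.956,0],
    [-0.097,0.956,0],
    [-0.097,0.956,0],
    [-0.097,0.956,0],
    [-0.097,0.956,0]
  ],
  "turn": [
    [0,0,0.957],
    [0,0,0.957],
    [0,0,0.957],
    [0,0,0.957],
    [0,0,0.957]
  ],
  "jaw": [0.85,0.85,0.85,0.85,0.85]
}}

```text
time_s: 29.55
eef_pos: [0.5473, 0.0268, 0.1956]
eef_rot: [0.001, 0.945, -0.328, -0.003]
wrist_force: [0.4, -0.2, -0.2]
opening: 0.85
grasp_force: 0.0
```

>>> {"method": "arm_command", "body": {
  "dp": [
    [0.346,0.897,0.08],
    [0.346,0.897,0.08],
    [0.346,0.897,0.08],
    [0.346,0.897,0.08],
    [0.346,0.897,0.08]
  ],
  "turn": [
    [0,0,0.933],
    [0,0,0.933],
    [0,0,0.933],
    [0,0,0.933],
    [0,0,0.933]
  ],
  "jaw": [0.85,0.85,0.85,0.85,0.85]
}}

```text
time_s: 30.18
eef_pos: [0.478, -0.202, 0.1761]
eef_rot: [0.0, 0.837, -0.546, -0.002]
wrist_force: [0.7, 1.0, -0.1]
opening: 0.849
grasp_force: 0.0
```

>>> {"method": "arm_command", "body": {
  "dp": [
    [0.665,0.502,0.12],
    [0.665,0.502,0.12],
    [0.665,0.502,0.12],
    [0.665,0.502,0.12],
    [0.665,0.502,0.12]
  ],
  "turn": [
    [0,0,0.95],
    [0,0,0.95],
    [0,0,0.95],
    [0,0,0.95],
    [0,0,0.95]
  ],
  "jaw": [0.85,0.85,0.85,0.85,0.85]
}}

```text
time_s: 30.8
eef_pos: [0.4326, -0.4023, 0.1468]
eef_rot: [0.0, -0.679, 0.734, 0.002]
wrist_force: [0.8, -0.6, -0.2]
opening: 0.85
grasp_force: 0.0
```

>>> {"method": "arm_command", "body": {
  "dp": [
    [0,0,0],
    [0,0,0]
  ],
  "turn": [
    [0,0,0],
    [0,0,0]
  ],
  "jaw": [0.85,0.85]
}}

```text
time_s: 31.05
eef_pos: [0.4336, -0.4012, 0.1486]
eef_rot: [0.0, -0.68, 0.733, 0.0]
wrist_force: [-0.2, -0.3, -0.2]
opening: 0.851
grasp_force: 0.0
```

Run:
```python
from h import *
from bench import *
o=get_obs();p=pose(o);print(np.round(p,4),o["opening"])
# thick carton corner pixels again, from the first top picture: purple stripe and white face by mask
t=cv2.imread("pics/top0.png").astype(int);g=t.mean(2);sat=t.max(2)-t.min(2)
m=np.zeros(g.shape,np.uint8);m[214:242,372:404]=((sat>35)[214:242,372:404]|(g>185)[214:242,372:404])
for c in comps(m):
    P=plane("top",c[:,0].astype(float),.036)[:,:2]*1000;print(cv2.minAreaRect(P.astype(np.float32)))
plan(p,[(.433,-.403,.006,-94.5)])
```

```text
[ 4.336000e-01 -4.012000e-01  1.486000e-01  2.656479e+02] 0.8510238077271243
((445.03704833984375, -412.94189453125), (76.56938934326172, 65.94171142578125), 87.64723205566406)
-> [0.433, -0.403, 0.006, -94.5] dp [0.007, 0.002, 0.57] turn 12.005
```

>>> {"method": "arm_command", "body": {
  "dp": [
    [0.012,0,0.15],
    [0.012,0,0.3],
    [0.012,0,0.45],
    [0.012,0,0.55],
    [0.012,0,0.57]
  ],
  "turn": [
    [0,0,0],
    [0,0,0],
    [0,0,0],
    [0,0,0],
    [0,0,0]
  ],
  "jaw": [0.85,0.85,0.85,0.85,0.85]
}}

```text
time_s: 31.68
eef_pos: [0.4321, -0.4038, 0.0045]
eef_rot: [0.0, -0.679, 0.734, 0.002]
wrist_force: [-0.5, 0.5, 1.4]
opening: 0.847
grasp_force: 0.0
```

>>> {"method": "arm_command", "body": {
  "dp": [
    [0,0,0],
    [0,0,0],
    [0,0,0],
    [0,0,0],
    [0,0,0]
  ],
  "turn": [
    [0,0,0],
    [0,0,0],
    [0,0,0],
    [0,0,0],
    [0,0,0]
  ],
  "jaw": [0.35,0.35,0.35,0.35,0.35]
}}

```text
time_s: 32.3
eef_pos: [0.4334, -0.4071, 0.0078]
eef_rot: [-0.0, -0.679, 0.734, -0.002]
wrist_force: [1.2, 1.7, 6.6]
opening: 0.533
grasp_force: 62.0
```

>>> {"method": "arm_command", "body": {
  "dp": [
    [0,0,-0.1],
    [0,0,-0.3],
    [0,0,-0.5],
    [0,0,-0.7],
    [0,0,-0.7]
  ],
  "turn": [
    [0,0,0],
    [0,0,0],
    [0,0,0],
    [0,0,0],
    [0,0,0]
  ],
  "jaw": [0.35,0.35,0.35,0.35,0.35]
}}

```text
time_s: 32.92
eef_pos: [0.4344, -0.4087, 0.1869]
eef_rot: [-0.001, -0.679, 0.734, -0.005]
wrist_force: [0.3, -0.2, -0.9]
opening: 0.528
grasp_force: 61.4
```

```bash
sed -i 's/S=((.5550,.2625)/S=((.5540,.2635)/' h.py
python3 - <<'E'
from h import *
from bench import *
o=get_obs();p=pose(o);p[3]-=360*(p[3]>180);print(np.round(p,4),o["opening"],o["grasp_force"])
b=tr(S,(-.027,0));print(b);H=-94.4
plan([*p[:3],H],[(.46,-.20,.18,-66),(.52,.02,.18,-38),(.53,.2,.18,-12),(*b,.15,-2.4)])
E
```

```text
[  0.4344  -0.4087   0.1869 -94.4902] 0.5281451189574851 61.36506199836731
[0.52702368 0.26463064]
-> [0.46, -0.2, 0.18, -66.0] dp [-0.84, -0.038, 0.028] turn -0.947
-> [0.52, 0.02, 0.18, -38.0] dp [-0.706, -0.577, -0.0] turn -0.933
-> [0.53, 0.2, 0.18, -12.0] dp [-0.412, -0.592, -0.0] turn -0.867
-> [0.527, 0.2646, 0.15, -2.4] dp [-0.065, -0.25, 0.12] turn -0.32
```

>>> {"method": "arm_command", "body": {
  "dp": [
    [-0.84,-0.038,0],
    [-0.84,-0.038,0],
    [-0.84,-0.038,0],
    [-0.84,-0.038,0],
    [-0.84,-0.038,0]
  ],
  "turn": [
    [0,0,-0.947],
    [0,0,-0.947],
    [0,0,-0.947],
    [0,0,-0.947],
    [0,0,-0.947]
  ],
  "jaw": [0.35,0.35,0.35,0.35,0.35]
}}

```text
time_s: 33.55
eef_pos: [0.458, -0.1955, 0.1803]
eef_rot: [-0.0, 0.839, -0.544, -0.001]
wrist_force: [0.1, -0.4, -0.9]
opening: 0.527
grasp_force: 61.5
```

>>> {"method": "arm_command", "body": {
  "dp": [
    [-0.706,-0.577,0],
    [-0.706,-0.577,0],
    [-0.706,-0.577,0],
    [-0.706,-0.577,0],
    [-0.706,-0.577,0]
  ],
  "turn": [
    [0,0,-0.933],
    [0,0,-0.933],
    [0,0,-0.933],
    [0,0,-0.933],
    [0,0,-0.933]
  ],
  "jaw": [0.35,0.35,0.35,0.35,0.35]
}}

```text
time_s: 34.17
eef_pos: [0.5191, 0.0237, 0.1805]
eef_rot: [-0.0, 0.946, -0.325, -0.0]
wrist_force: [-0.2, -0.3, -1.5]
opening: 0.525
grasp_force: 61.5
```

>>> {"method": "arm_command", "body": {
  "dp": [
    [-0.412,-0.592,0],
    [-0.412,-0.592,0],
    [-0.412,-0.592,0],
    [-0.412,-0.592,0],
    [-0.412,-0.592,0]
  ],
  "turn": [
    [0,0,-0.867],
    [0,0,-0.867],
    [0,0,-0.867],
    [0,0,-0.867],
    [0,0,-0.867]
  ],
  "jaw": [0.35,0.35,0.35,0.35,0.35]
}}

```text
time_s: 34.8
eef_pos: [0.5293, 0.2008, 0.1805]
eef_rot: [0.001, 0.994, -0.106, -0.0]
wrist_force: [-0.1, -0.8, 0.3]
opening: 0.526
grasp_force: 61.5
```

>>> {"method": "arm_command", "body": {
  "dp": [
    [-0.065,-0.25,0.12],
    [-0.065,-0.25,0.12],
    [-0.065,-0.25,0.12],
    [-0.065,-0.25,0.12],
    [-0.065,-0.25,0.12]
  ],
  "turn": [
    [0,0,-0.32],
    [0,0,-0.32],
    [0,0,-0.32],
    [0,0,-0.32],
    [0,0,-0.32]
  ],
  "jaw": [0.35,0.35,0.35,0.35,0.35]
}}

```text
time_s: 35.42
eef_pos: [0.5269, 0.2658, 0.1518]
eef_rot: [-0.0, 1.0, -0.023, 0.001]
wrist_force: [-0.2, 0.1, -0.4]
opening: 0.528
grasp_force: 61.5
```

Run:
```python
from h import *
from bench import *
o=get_obs();p=pose(o);print(np.round(p,4),o["opening"],o["grasp_force"])
plan(p,[(*tr(S,(-.027,0)),.075,-2.4)])
s=camera("scene");K=np.array([80,150])
im=cv2.resize(s[150:300,80:260],None,fx=4,fy=4,interpolation=cv2.INTER_CUBIC)
def dr(X,c): cv2.polylines(im,[np.int32([(proj("scene",x)-K+.5)*4 for x in X])],True,c,1)
sq=[(1,1),(1,-1),(-1,-1),(-1,1)]
dr([[*tr((p[:2],np.deg2rad(p[3])),(.037*a,.023*b)),p[2]-.0078] for a,b in sq],(0,0,255))
dr([[*tr((p[:2],np.deg2rad(p[3])),(.037*a,.023*b)),p[2]-.0078+.036] for a,b in sq],(0,0,255))
dr([[*tr(S,(.1*a,.056*b)),.008] for a,b in sq],(0,255,255))
dr([[*tr(S,(-.027+.042*a,.028*b)),.004] for a,b in sq],(255,255,0))
cv2.imwrite("pics/m13.png",im)
```

```text
[ 0.5269  0.2658  0.1518 -2.6053] 0.5280227459963094 61.48130178451538
-> [0.527, 0.2646, 0.075, -2.4] dp [0.001, 0.005, 0.307] turn -0.007
```

View pics/m13.png

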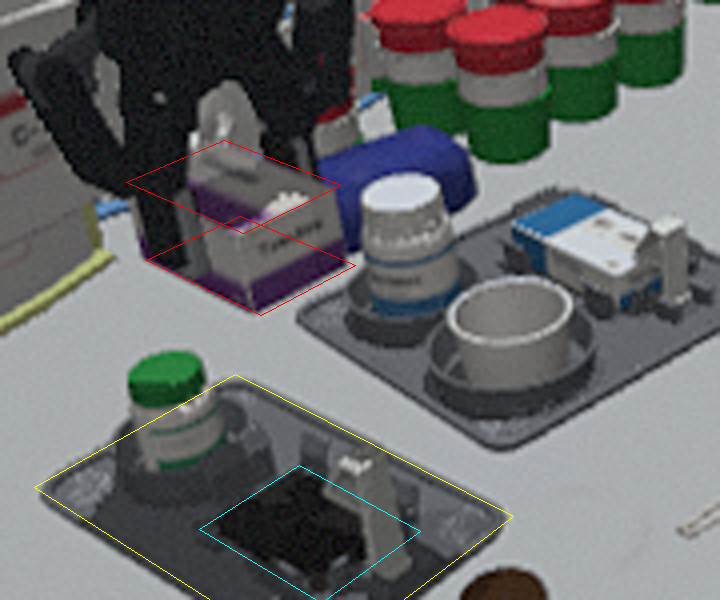

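The small bottle sits in its ring, and the carton matches its overlay. Lowering the thick carton into the bay.

>>> {"method": "arm_command", "body": {
  "dp": [
    [-0.003,0.003,0.1],
    [-0.003,0.003,0.2],
    [-0.003,0.003,0.27],
    [-0.003,0.003,0.307],
    [-0.003,0.003,0.307]
  ],
  "turn": [
    [0,0,0],
    [0,0,0],
    [0,0,0],
    [0,0,0],
    [0,0,0]
  ],
  "jaw": [0.35,0.35,0.35,0.35,0.35]
}}

```text
time_s: 36.1
eef_pos: [0.5252, 0.2661, 0.0739]
eef_rot: [0.0, 1.0, -0.022, -0.0]
wrist_force: [0.1, 0.7, 0.4]
opening: 0.525
grasp_force: 61.5
```

>>> {"method": "arm_command", "body": {
  "dp": [
    [0,0,0.04],
    [0,0,0.08],
    [0,0,0.11],
    [0,0,0.14],
    [0,0,0.17]
  ],
  "turn": [
    [0,0,0],
    [0,0,0],
    [0,0,0],
    [0,0,0],
    [0,0,0]
  ],
  "jaw": [0.35,0.35,0.35,0.35,0.35]
}}

```text
time_s: 36.72
eef_pos: [0.5255, 0.2662, 0.0313]
eef_rot: [-0.0, 1.0, -0.022, 0.0]
wrist_force: [1.8, 0.3, -0.3]
opening: 0.53
grasp_force: 61.4
```

>>> {"method": "arm_command", "body": {
  "dp": [
    [0,0,0.02],
    [0,0,0.04],
    [0,0,0.06],
    [0,0,0.075],
    [0,0,0.084]
  ],
  "turn": [
    [0,0,0],
    [0,0,0],
    [0,0,0],
    [0,0,0],
    [0,0,0]
  ],
  "jaw": [0.35,0.35,0.35,0.35,0.35]
}}

```text
time_s: 37.35
eef_pos: [0.5247, 0.2661, 0.0118]
eef_rot: [0.0, 1.0, -0.022, -0.001]
wrist_force: [-10.8, -4.8, 27.6]
opening: 0.528
grasp_force: 64.8
```

>>> {"method": "arm_command", "body": {
  "dp": [
    [0,0,0],
    [0,0,0]
  ],
  "turn": [
    [0,0,0],
    [0,0,0]
  ],
  "jaw": [0.35,0.35]
}}

```text
time_s: 37.6
eef_pos: [0.5247, 0.2661, 0.0118]
eef_rot: [0.0, 1.0, -0.022, -0.001]
wrist_force: [-5.9, -2.0, 11.7]
opening: 0.53
grasp_force: 62.9
```

>>> {"method": "arm_command", "body": {
  "dp": [
    [0,0,0],
    [0,0,0],
    [0,0,0]
  ],
  "turn": [
    [0,0,0],
    [0,0,0],
    [0,0,0]
  ],
  "jaw": [0.72,0.72,0.72]
}}

```text
time_s: 37.98
eef_pos: [0.525, 0.2662, 0.0104]
eef_rot: [0.0, 1.0, -0.022, -0.0]
wrist_force: [0.5, 0.1, 0.0]
opening: 0.718
grasp_force: 0.0
```

>>> {"method": "arm_command", "body": {
  "dp": [
    [0,0,-0.1],
    [0,0,-0.3],
    [0,0,-0.55],
    [0,0,-0.75],
    [0,0,-0.75]
  ],
  "turn": [
    [0,0,0],
    [0,0,0],
    [0,0,0],
    [0,0,0],
    [0,0,0]
  ],
  "jaw": [0.72,0.72,0.72,0.72,0.72]
}}

```text
time_s: 38.6
eef_pos: [0.5283, 0.2672, 0.2038]
eef_rot: [-0.001, 1.0, -0.022, 0.005]
wrist_force: [0.5, 0.2, 0.6]
opening: 0.722
grasp_force: 0.0
```

>>> {"method": "arm_command", "body": {
  "dp": [
    [0,0.5,-0.2],
    [0,0.9,-0.2],
    [0,0.9,-0.2],
    [0,0.9,-0.2],
    [0,0.9,-0.2]
  ],
  "turn": [
    [0,0,0],
    [0,0,0],
    [0,0,0],
    [0,0,0],
    [0,0,0]
  ],
  "jaw": [0.72,0.72,0.72,0.72,0.72]
}}

```text
time_s: 39.22
eef_pos: [0.5154, 0.0387, 0.2476]
eef_rot: [0.0, 1.0, -0.024, -0.0]
wrist_force: [0.1, 0.9, 0.3]
opening: 0.72
grasp_force: 0.0
```

Run:
```python
from h import *
from bench import *
s=camera("scene");t=camera("top");a=cv2.imread("pics/s12.png")
cv2.imwrite("pics/s14.png",s);cv2.imwrite("pics/t14.png",t)
print(get_obs()["eef_pos"])
f=lambda im,a,b,c,d,w,h:cv2.resize(im[a:b,c:d],(w,h),interpolation=cv2.INTER_CUBIC)
cv2.imwrite("pics/m14.png",np.vstack([np.hstack([f(a,240,310,90,200,400,255),f(s,240,310,90,200,400,255)]),np.hstack([f(t,140,240,145,285,400,286),f(s,180,260,180,290,400,286)])]))
for n,im in(("before",a),("now",s)):
    for row in(270,278,285):print(n,row,im[row,162:190].mean(1).round().astype(int).tolist())
```

```text
[0.51510776 0.04139327 0.24715455]
before 270 [96, 88, 68, 77, 82, 73, 74, 97, 86, 88, 87, 85, 85, 89, 86, 85, 63, 67, 71, 77, 91, 98, 96, 83, 74, 54, 62, 83]
before 278 [22, 11, 26, 22, 14, 17, 31, 67, 90, 102, 88, 86, 87, 85, 87, 82, 87, 82, 47, 66, 78, 64, 63, 96, 96, 94, 102, 98]
before 285 [21, 20, 16, 19, 22, 20, 16, 18, 20, 68, 105, 83, 85, 83, 87, 84, 87, 88, 83, 43, 39, 46, 56, 77, 85, 87, 89, 87]
now 270 [117, 80, 69, 74, 85, 78, 78, 101, 96, 99, 98, 89, 90, 94, 100, 93, 76, 75, 85, 90, 99, 105, 96, 83, 76, 55, 66, 82]
now 278 [138, 118, 92, 92, 95, 101, 87, 75, 97, 108, 104, 98, 95, 95, 94, 90, 99, 92, 81, 102, 93, 65, 61, 100, 103, 103, 99, 103]
now 285 [94, 100, 99, 96, 97, 87, 73, 57, 44, 78, 103, 95, 99, 101, 95, 97, 97, 98, 97, 88, 112, 113, 100, 104, 100, 102, 101, 101]
```

View pics/m14.png

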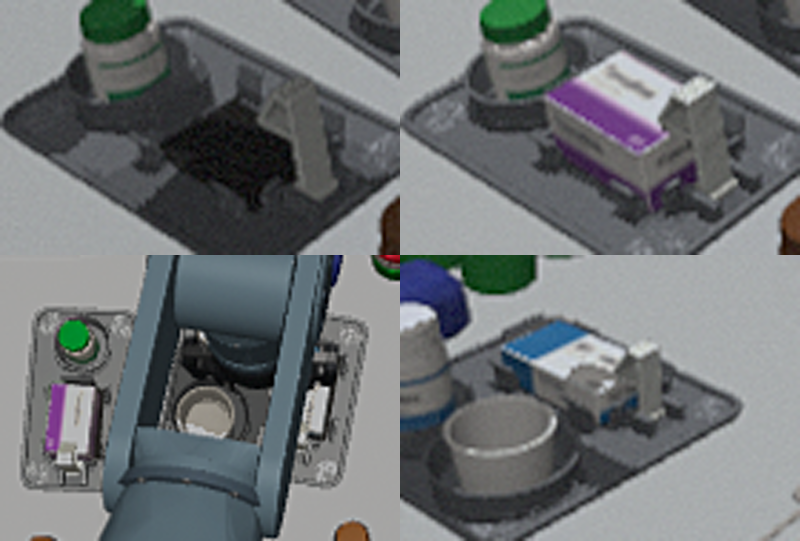

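Both cartons lie flat with the catches home (the edge columns haven't moved), and the cup and both bottles stand on the floors of their rings. Handing in.

```bash
python3 -c "
from bench import *
print(hand_in())"
```

```text
the job is handed in; nothing more can be done
None
```

I handed the job in at about 39 s on the robot's clock; the hand-in returned no verdict, but the last pictures show both kits complete, each carton lying under a closed catch, and the middle bottle was never touched.

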